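# Stand the drive bar in the gearbox cup by feel

### The arm

A 7-joint arm with a two-finger parallel gripper is mounted at the origin on the work surface. World frame = base frame: x ahead of the robot, y to its left, z up, the work surface at z = 0. Lengths are in m, angles in rad, forces in N, time in s.
With the tool pointing down it reaches from about 0.425 to 0.875 m from the base axis. Payload 4.7 kg.
Tool frame: the origin (TCP) lies at the very end of the fingers, on their centre line; the grasp point (between the pads) lies behind it (ctrl.tcp_to_grasp is the y of the grasp point in the tool frame, in m); y points along the fingers, x is the direction in which the jaws open and shut, and the axes are right-handed (so a half turn about y gives the same grasp; the last joint's range is limited). The gripper opens to 87 mm and grips with 3 to 60 N. Pads are 19 mm wide; open, the fingers measure 117 mm over their backs; the gripper's body (75 mm by 190 mm) begins 51 mm behind the grasp point.
Start: joints at [-1.265, 0.321, -0.07, 1.45, 0.023, 1.371, -0.057], TCP at [0.187, 0.623, 0.223] pointing down, gripper open.
Joint ranges: [-2.86, 2.86], [-0.3, 2.09], [-1.38, 1.24], [0.06, 2.45], [-1.56, 4.7], [0.09, 2.05], [-2.69, 2.69]. Speed limits (rad/s): [2.57, 2.57, 3.14, 3.14, 3.14, 3.14, 3.14].

### API

Orientations are given as a rotation vector (axis times angle).
In Python, from bench import ctrl, get_image, workorder gives the robot as it stands.
- The arm moves only by the tool drive_tool, never from a script. Its argument "increments" is text: rows parted by semicolons, each of 5 numbers parted by spaces: the shift along the tool's x, y, z in mm, then the turn about the tool's y in degrees, then the closure in counts, from 0 (fully open) to 255 (shut). In form: tx ty tz yaw fingers; .... A call has 1 to 20 rows; each row shifts and turns the commanded pose from where the row before left it, along the tool's axes as they then stand; what a row does not reach is not made up. A row lasts 1/8 s, in which the tool goes at most 62.5 mm and 10.7 degrees, less where a joint would pass 70% of its speed; a pose out of reach is approached as far as the arm can. A call is refused whole if a number of a shift passes 62.5 or a number of a turn 10.7, either way. A call with a gripper value outside its range is refused whole. The fingers move at their own pace and stop on an object; "squeeze" is the grip in N (left out, the last holds). Time passes only in rows, so rows that do not move let the fingers close. It gives the time, the measured TCP pose, the force and the opening at its end, in the units of the state.
- ctrl.get_state(): the state, without advancing time (a new reading comes with each control period).
- get_image(name): name is "scene" or "top" or "wrist"; returns a dict with "img" (400x640x3 uint8, red, green, blue), "mtx" (3x3 intrinsics, pixels), "camera_from_world" (4x4, takes a point from world to camera coordinates). Camera axes: x right, y up, looking along -z (the intrinsics and any distortion apply to the point x, -y, -z); pixel columns grow to the right and rows downward; lengths in m; the calibration is good to about 2 mm. A picture is of the moment at which its call begins. There is no depth.
- workorder.close_job(): hands the job in, once; it reports no verdict.
The state is a dict: "time": time; "joint_positions": joint angles; "qd": joint speeds; "joint_torque": joint torques, N m; "position": TCP position; "tool_rot": TCP orientation; "ft_force": force on the tool from outside, world axes, zero at the start; "torque": the same for the moment, N m; "grip_width": opening from 0.0 (shut) to 1.0 (fully open).
Only numpy, scipy, OpenCV 4.12 (cv2) and the standard library are available. Lean on these libraries where they do the work, as an engineer would, in place of code of your own. Each camera call takes 0.05 s, during which the arm holds its last target.

### The job

Take the steel drive bar with the red head from its sloping blue rest and stand it upright, flat tang down, in the round cup of the green gearbox. The slot deep in the cup that takes the tang may point any way, so bring the bar round by feel until it drops fully home; then let go. Leave the other things on the bench as they are.

Things in the scene. Friction and masses are not known exactly. Their poses are not given: they have to be found in the camera images.
- bar: Drive bar, 190 mm, about 0.4 kg, loose in the rest, foot low, sloping 40 degrees above level. Origin: centre of its foot; z runs along the bar to the head. From the foot: flat steel tang 17 mm wide along x, 9 mm thick, 14 mm long (first 2 mm 1 to 2 mm slimmer), round steel shaft 22 mm in diameter up to 168 mm, red head. Centre of mass about 93 mm from the foot.
- bar_head (a point): Centre of the bar's red square head, 24 mm wide and 22 mm tall, 179 mm from the foot. Its flats are square to the bar's x and y axes.
- rest: Blue sloping rest, fixed, base 170 x 90 mm. Origin: centre of its underside. The bar rises towards the rest's +x; its foot starts 75 mm to -x of the origin, 26 mm above the bench. A trough with low walls (32 mm wide outside, up to 3 mm below the bar's axis) carries it up to 112 mm from its foot; beyond that it sticks out free and can be gripped.
- gearbox: Green gearbox, fixed to the bench, base plate 170 x 140 mm, body 150 x 120 mm and 30 mm high. Origin: centre of its underside, on the axis of its upright round cup, which is about 50 mm across outside and rises to 96.5 mm. The direction of the slot in the cup does not follow the gearbox's yaw.
- cup_mouth (a point): Centre of the cup's mouth, 96.5 mm above the gearbox's underside: a funnel about 35 mm wide at the top that narrows within 8 mm to a round bore 23.6 mm in diameter. A bar standing in the bore stays upright within about 4 degrees when let go.
- shaft_end (a point): On the cup's axis 45 mm above the gearbox's underside: the end of a stiff shaft (it will not turn) with a slot 20 x 10.6 mm, 15 mm deep, its rim chamfered 0.6 mm, at a hidden angle. Unmatched, the bar stands here with its foot 43 to 45 mm up; within a half turn it drops in under a light push, or by its own weight if upright and loose, to its foot at about 31 mm.
- screwdriver: Bystander: screwdriver lying on the bench. Origin: centre of its underside.
- wrench: Bystander: steel wrench lying on the bench. Origin: centre of its underside.
- bearing: Bystander: steel bearing ring, 52 mm across and 15 high, lying flat. Origin: centre of its underside.
- gear: Bystander: brass gear blank, 56 mm across and 34 high. Origin: centre of its underside.
- grease: Bystander: yellow can with a white label, 60 mm across and 85 high. Origin: centre of its underside.
- screw_bowl: Bystander: small steel bowl, 90 mm across and 40 high. Origin: centre of its underside.

How it is judged:
At the end, for the whole second after the job is handed in: The bar stands in the cup, head up, within 0.09 rad of upright, its foot within 6 mm of the cup's axis and less than 35 mm above the gearbox's underside (tang fully down in the slot), at rest (z of bar in the frame of gearbox below 0.035 m and horizontal distance between bar and cup_mouth below 0.006 m and angle between bar's own z axis and vertical below 0.09 rad and linear speed of bar below 0.02 m/s and angular speed of bar below 0.2 rad/s); the robot touches nothing.
It fails at once if a bystander was moved by more than 30 mm (distance of any of screwdriver, wrench, bearing, gear, grease, screw_bowl from where it was at the start of the episode above 0.03 m).
It also fails if it takes over 72 s, if anything falls off the work surface, if the arm or the gripper's body presses on something with over 40 N, if the wrist force passes 120 N, or if a joint passes its speed limit or range.

## Working session

There is one attempt and no reset: what is moved stays moved. The work goes in short steps, Python scripts to look and compute and a tool call to move; the robot and the scene stay as the last step left them, time stands still between calls to the robot, and variables do not carry over. Pictures are saved under pics/ and viewed, and the job is handed in when it is done.

Besides the shell and the picture viewer there is one more tool, called after ">>>" as name(argument=value, ...) on one line, values as JSON. drive_tool: Moves the arm, as the interface text tells. Its arguments: {"type":"object","properties":{"increments":{"type":"string"},"squeeze":{"type":"number"}},"required":["increments"]}

```bash
mkdir -p pics; ls; python3 - <<'E'
from bench import ctrl,get_image,workorder
import cv2
print(ctrl.get_state(), ctrl.tcp_to_grasp)
for n in("scene","top","wrist"):
    d=get_image(n); cv2.imwrite(f"pics/{n}0.png",d["img"][:,:,::-1]); print(n,d["mtx"].round(1).tolist(),d["camera_from_world"].round(3).tolist(),[k for k in d])
E
```

```text
pics
{'time': 0.0, 'joint_positions': array([-1.26487671,  0.3218385 , -0.07008723,  1.45169319,  0.02263   ,
        1.37079747, -0.05694329]), 'qd': array([-6.11724925e-05,  1.56916006e-03,  3.72709538e-04, -3.73784649e-04,
       -4.23177767e-04,  1.19130642e-03, -3.44999296e-04]), 'joint_torque': array([-3.68707042e-04, -4.91285634e+01, -4.04180121e-01, -3.12533498e+01,
       -6.39615557e-02,  4.36364359e-02,  1.71364682e-04]), 'position': array([0.18689703, 0.62196248, 0.22144236]), 'tool_rot': array([-1.33453173, -0.99053793,  0.99300503]), 'ft_force': array([ 0.94876003,  0.07047539, -0.12112984]), 'torque': array([0.02803287, 0.01265221, 0.01244308]), 'grip_width': 1.001801235458806} -0.0187
scene [[417.5, 0.0, 321.8], [0.0, 417.5, 199.9], [0.0, 0.0, 1.0]] [[0.075, 0.997, -0.007, -0.038], [-0.76, 0.062, 0.647, 0.347], [0.646, -0.043, 0.762, -1.504], [0.0, 0.0, 0.0, 1.0]] ['img', 'mtx', 'camera_from_world']
top [[387.1, 0.0, 317.0], [0.0, 387.1, 199.3], [0.0, 0.0, 1.0]] [[-0.028, -0.999, 0.017, -0.007], [0.981, -0.024, 0.192, -0.539], [-0.191, 0.022, 0.981, -1.208], [0.0, 0.0, 0.0, 1.0]] ['img', 'mtx', 'camera_from_world']
wrist [[276.6, 0.0, 319.7], [0.0, 276.6, 196.7], [0.0, 0.0, 1.0]] [[0.288, 0.958, -0.003, -0.649], [-0.914, 0.274, -0.299, 0.036], [-0.286, 0.089, 0.954, -0.393], [0.0, 0.0, 0.0, 1.0]] ['img', 'mtx', 'camera_from_world']
```

View pics/scene0.png

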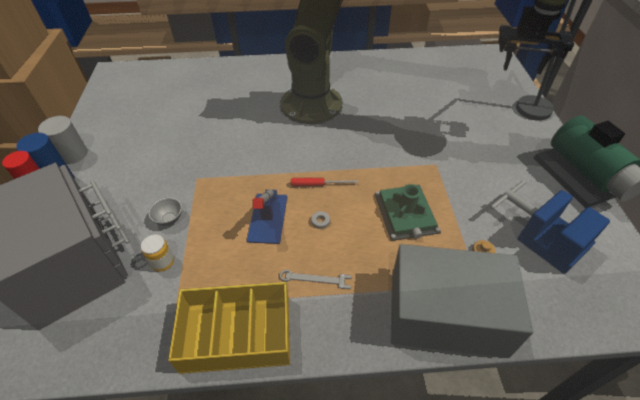

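View pics/top0.png

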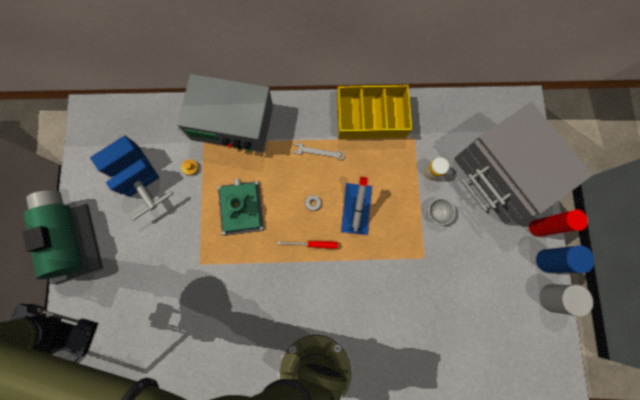

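View pics/wrist0.png

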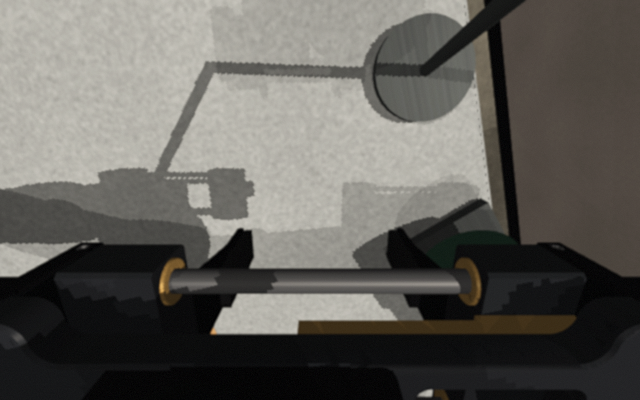

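The scene shows the bar on its blue rest (red head near 363,182 in top; 258,202 in scene) and the gearbox cup near (238,203) in top and (411,190) in scene. I'll measure those coarsely first.

```bash
cat > h.py <<'E'
import numpy as np,cv2
from bench import ctrl,get_image,workorder
from scipy.spatial.transform import Rotation as R
def ray(d,u,v):
    K=d["mtx"];T=d["camera_from_world"]
    c=np.linalg.inv(K)@[u,v,1]; c=np.array([c[0],-c[1],-c[2]])
    Rm=T[:3,:3]; return -Rm.T@T[:3,3], (Rm.T@c)/np.linalg.norm(c)
def plane(d,u,v,z):
    o,r=ray(d,u,v); return o+r*(z-o[2])/r[2]
def tri(d1,p1,d2,p2):
    o1,r1=ray(d1,*p1);o2,r2=ray(d2,*p2)
    A=np.c_[r1,-r2];s=np.linalg.lstsq(A,o2-o1,rcond=None)[0]
    a=o1+r1*s[0];b=o2+r2*s[1];return (a+b)/2,np.linalg.norm(a-b)
def proj(d,p):
    T=d["camera_from_world"];c=T[:3,:3]@np.array(p)+T[:3,3];q=d["mtx"]@[c[0],-c[1],-c[2]];return q[:2]/q[2]
def blob(mask,box):
    x0,y0,x1,y1=box;m=np.zeros_like(mask);m[y0:y1,x0:x1]=mask[y0:y1,x0:x1]
    n,l,s,c=cv2.connectedComponentsWithStats(m);
    i=1+np.argmax(s[1:,4]);return c[i],s[i],(l==i).astype(np.uint8)
def hsv(d): return cv2.cvtColor(d["img"],cv2.COLOR_RGB2HSV)
def red(d):
    h=hsv(d);return (((h[...,0]<8)|(h[...,0]>172))&(h[...,1]>150)&(h[...,2]>60)).astype(np.uint8)
def save(d,n): cv2.imwrite(f"pics/{n}.png",d["img"][:,:,::-1])
E
python3 - <<'E'
from h import *
print(R.from_rotvec(ctrl.get_state()["tool_rot"]).as_matrix().round(3))
s=get_image("scene");t=get_image("top")
a,sa,_=blob(red(s),(235,180,285,225));b,sb,_=blob(red(t),(350,170,375,200))
print(a,sa,b,sb,tri(s,a,t,b))
for d,n,box in((s,"s",(235,190,300,250)),(t,"t",(335,170,380,240))):
    h=hsv(d);m=((abs(h[...,0].astype(int)-112)<12)&(h[...,1]>120)).astype(np.uint8)
    c,st,mm=blob(m,box);
    cn=max(cv2.findContours(mm,0,1)[0],key=cv2.contourArea);
    print(n,c,st,[plane(d,*p,0.005).round(3).tolist() for p in cv2.boxPoints(cv2.minAreaRect(cn))])
for d,box in((s,(370,170,445,245)),(t,(210,170,270,240))):
    h=hsv(d);m=((abs(h[...,0].astype(int)-75)<20)&(h[...,1]>80)).astype(np.uint8)
    c,st,mm=blob(m,box);cn=max(cv2.findContours(mm,0,1)[0],key=cv2.contourArea)
    print(c,st,[plane(d,*p,0.01).round(3).tolist() for p in cv2.boxPoints(cv2.minAreaRect(cn))])
a=cv2.resize(s["img"][165:250,230:450],None,fx=3.5,fy=3.5,interpolation=2)
b=cv2.resize(t["img"][165:250,205:395],None,fx=3.5,fy=3.5,interpolation=2)
b=cv2.copyMakeBorder(b,0,0,0,a.shape[1]-b.shape[1],0)
cv2.imwrite("pics/crop0.png",np.vstack([a,b])[:,:,::-1])
E
```

```text
[[ 0.288 -0.    -0.958]
 [ 0.958 -0.001  0.288]
 [-0.002 -1.    -0.   ]]
[257.5 203. ] [253 198  10  11  94] [363.01639344 181.14754098] [359 177   9   9  61] (array([ 0.57396072, -0.16115266,  0.14074954]), np.float64(0.0002515205263335528))
s [255.15606936 232.69364162] [248 222  16  19 173] [[0.525, -0.205, 0.005], [0.528, -0.164, 0.005], [0.589, -0.163, 0.005], [0.586, -0.203, 0.005]]
t [349.21637427 207.10136452] [342 184  17  49 513] [[0.438, -0.099, 0.005], [0.6, -0.123, 0.005], [0.594, -0.164, 0.005], [0.433, -0.138, 0.005]]Traceback (most recent call last):
  File "<stdin>", line 13, in <module>
  File "h.py", line 19, in blob
    i=1+np.argmax(s[1:,4]);return c[i],s[i],(l==i).astype(np.uint8)
        ~~~~~~~~~^^^^^^^^^
    return _wrapfunc(a, 'argmax', axis=axis, out=out, **kwds)
    return bound(*args, **kwds)
ValueError: attempt to get argmax of an empty sequence
```

```bash
python3 - <<'E'
from h import *
w=get_image("wrist");T=w["camera_from_world"];S=ctrl.get_state()
M=R.from_rotvec(S["tool_rot"]).as_matrix()
print("cam in tool",M.T@(-T[:3,:3].T@T[:3,3]-S["position"]),"look",M.T@(-T[2,:3]))
s=get_image("scene");t=get_image("top")
print(hsv(s)[210,400],hsv(t)[215,232],hsv(t)[203,238])
a=cv2.resize(s["img"][165:250,230:450],None,fx=3.5,fy=3.5,interpolation=2)
b=cv2.resize(t["img"][165:250,205:395],None,fx=3.5,fy=3.5,interpolation=2)
b=cv2.copyMakeBorder(b,0,0,0,a.shape[1]-b.shape[1],0)
cv2.imwrite("pics/crop0.png",np.vstack([a,b])[:,:,::-1])
print(tri(s,(411.5,189),t,(236.5,203.5)))
E
```

```text
cam in tool [ 0.00020966 -0.16192857  0.08274108] look [-0.00148371  0.95428259 -0.29890221]
[53 56 73] [ 74 130  45] [ 29 133  44]
(array([0.52248714, 0.23438946, 0.09837132]), np.float64(0.0057147599979920334))
```

View pics/crop0.png

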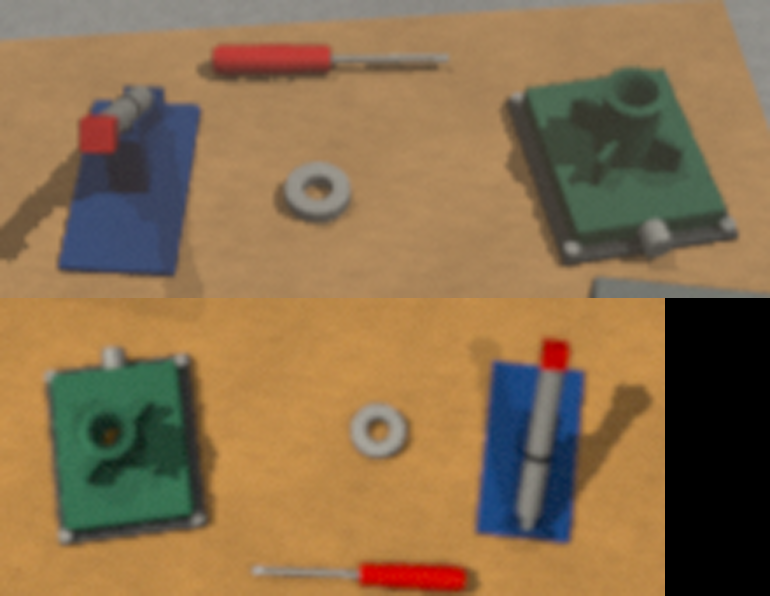

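Crop: cup mouth centre at scene (411.7,190.7) and top (235.6,203.7), consistent with ~(0.52,0.234,0.097). Moving to look closer with the wrist camera.

>>> drive_tool(increments="0 -40 0 -10 0; -35 -4 -36 0 0; -35 -4 -36 0 0; -35 -4 -36 0 0; -35 -4 -36 0 0; -35 -4 -36 0 0; -35 -4 -36 0 0; -35 -4 -36 0 0; -35 -4 -36 0 0; -35 -4 -36 0 0; -35 -4 -33 0 0; 0 0 0 0 0; 0 0 0 0 0")

```text
time: 2.02
position: [0.5002, 0.2339, 0.3025]
tool_rot: [-1.261, -1.123, 1.122]
ft_force: [0.0, 0.7, 1.0]
grip_width: 1.0
```

```bash
python3 - <<'E'
from h import *
S=ctrl.get_state();print(S["time"],S["position"],S["joint_positions"].round(2),R.from_rotvec(S["tool_rot"]).as_matrix().round(3).tolist())
w=get_image("wrist");save(w,"w1")
print(proj(w,[.52,.234,.0965]))
E
```

```text
2.025 [0.5001685  0.23388557 0.30253612] [-0.73  0.08  0.26  1.58 -0.02  1.48  0.99] [[0.117, -0.0, -0.993], [0.993, 0.001, 0.117], [0.001, -1.0, 0.001]]
[321.5435673  187.86844472]
```

View pics/w1.png

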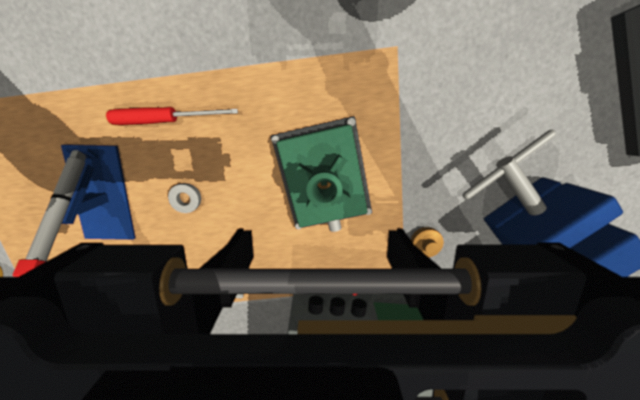

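The wrist view shows the cup mouth near (325,185), the bar at left (45,215). Zoom in on the cup.

```bash
python3 - <<'E'
from h import *
w=get_image("wrist")
b=cv2.resize(w["img"][155:225,285:365],None,fx=8,fy=8,interpolation=cv2.INTER_CUBIC)
cv2.imwrite("pics/w1c.png",b[:,:,::-1])
E
```

```text
(no output)
```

View pics/w1c.png

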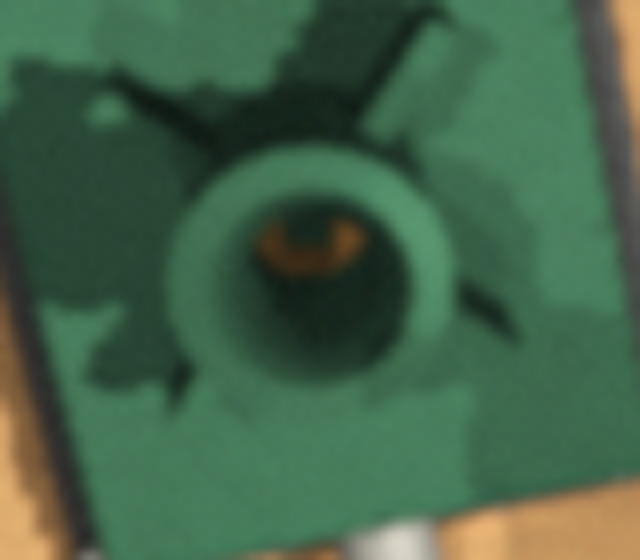

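```bash
python3 - <<'E'
from h import *
w=get_image("wrist");s=get_image("scene");t=get_image("top")
print(plane(w,323.4,190.1,.0965),tri(s,(411.7,190.7),w,(323.4,190.1)),tri(t,(235.6,203.7),w,(323.4,190.1)),plane(t,235.6,203.7,.0965),plane(s,411.7,190.7,.0965))
E
```

```text
[0.52287855 0.23710958 0.0965    ] (array([0.52395411, 0.23766619, 0.09347232]), np.float64(0.0013001938515567048)) (array([0.52409295, 0.23655709, 0.08894218]), np.float64(0.0019943173901004725)) [0.52174786 0.23465813 0.0965    ] [0.52672431 0.23725084 0.0965    ]
```

>>> drive_tool(increments="2 27 -35 0 0; 2 27 -35 0 0; 1 26 -35 0 0; 0 0 0 0 0; 0 0 0 0 0")

```text
time: 2.9
position: [0.6049, 0.2267, 0.2229]
tool_rot: [-1.261, -1.123, 1.123]
ft_force: [-0.3, -0.1, -0.2]
grip_width: 0.998
```

```bash
python3 - <<'E'
from h import *
w=get_image("wrist");save(w,"w2")
p=proj(w,[.523,.237,.0965]);q=proj(w,[.523,.237,.045]);print(p,q)
x,y=int(p[0])-40,int(p[1])-35
print(x,y)
b=cv2.resize(w["img"][y:y+70,x:x+80],None,fx=8,fy=8,interpolation=cv2.INTER_CUBIC)
cv2.imwrite("pics/w2c.png",cv2.convertScaleAbs(b[:,:,::-1],alpha=1.5))
E
```

```text
[320.47682593 110.29915984] [320.40421996 110.29157415]
280 75
```

View pics/w2c.png

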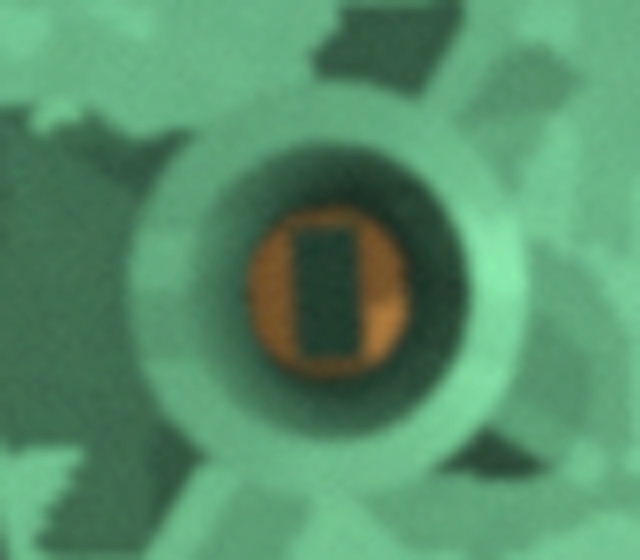

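The slot is clearly visible: shaft end at crop (329,293), slot long axis nearly vertical in the image (~2° off), i.e. nearly along tool z. The cup centre agrees with (0.523,0.237) to within 0.5 px. Now to the bar.

>>> drive_tool(increments="-20 -40 0 0 0; -45 -40 -4 0 0; -45 0 -5 0 0; -45 0 -5 0 0; -45 0 -5 0 0; -45 0 -5 0 0; -45 0 -5 0 0; -45 0 -5 0 0; -41 0 0 0 0; 0 0 0 0 0; 0 0 0 0 0")

```text
time: 4.32
position: [0.5955, -0.1501, 0.3038]
tool_rot: [-1.262, -1.126, 1.121]
ft_force: [-0.0, 0.4, 0.3]
grip_width: 1.0
```

```bash
python3 - <<'E'
from h import *
w=get_image("wrist");save(w,"w3")
S=ctrl.get_state();print(S["joint_positions"].round(2))
print(proj(w,[.574,-.161,.141]))
E
```

```text
[-0.23  0.23  0.53  1.44 -0.12  1.5   1.75]
[308.41599058 165.0779375 ]
```

View pics/w3.png

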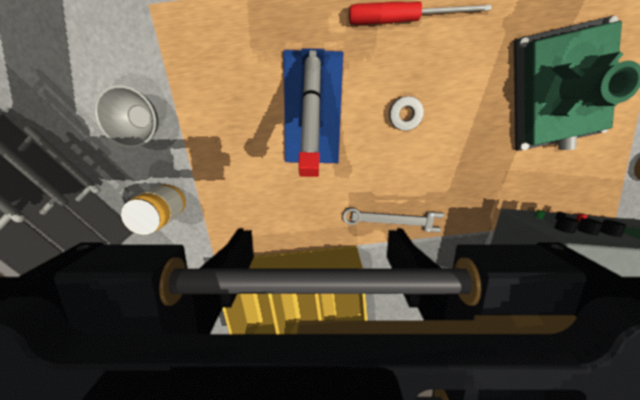

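```bash
python3 - <<'E'
from h import *
w=get_image("wrist")
b=cv2.resize(w["img"][42:182,275:350],None,fx=4,fy=4,interpolation=cv2.INTER_CUBIC)
c=cv2.resize(w["img"][45:75,295:330],None,fx=14,fy=14,interpolation=cv2.INTER_CUBIC)
c=cv2.copyMakeBorder(cv2.convertScaleAbs(c,alpha=1.5),0,b.shape[0]-c.shape[0],0,0,0)
cv2.imwrite("pics/w3c.png",np.hstack([b,c])[:,:,::-1])
a,st,_=blob(red(w),(280,140,340,185));print(a,st)
s=get_image("scene");t=get_image("top")
e,_,_=blob(red(s),(235,180,285,225));f,_,_=blob(red(t),(350,170,375,200))
print(tri(w,a,s,e),tri(w,a,t,f))
E
```

```text
[307.7289916  164.18277311] [298 152  21  25 476]Traceback (most recent call last):
  File "<stdin>", line 9, in <module>
  File "h.py", line 19, in blob
    i=1+np.argmax(s[1:,4]);return c[i],s[i],(l==i).astype(np.uint8)
        ~~~~~~~~~^^^^^^^^^
    return _wrapfunc(a, 'argmax', axis=axis, out=out, **kwds)
    return bound(*args, **kwds)
ValueError: attempt to get argmax of an empty sequence
```

View pics/w3c.png

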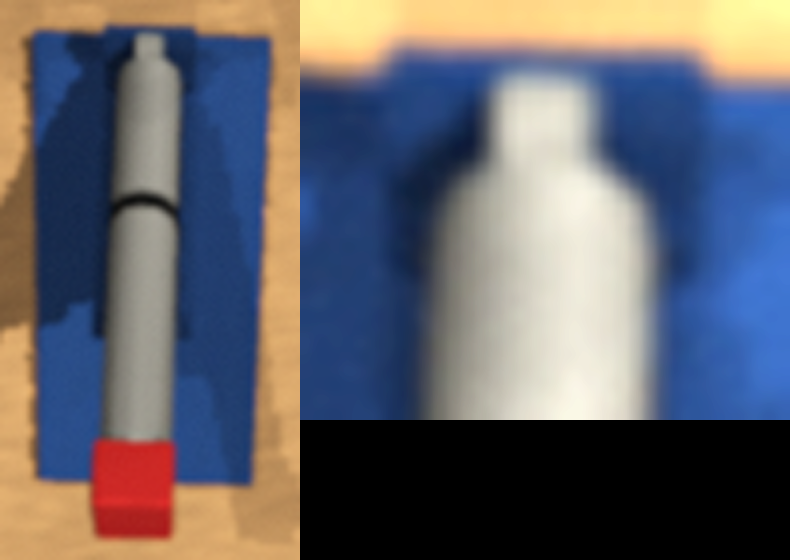

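The bar's tang is seen at the top (crop 149,45) about half as wide as the shaft, so its thin side faces up sideways: the wide axis lies in the bar's vertical plane, and will point along the bar's heading once upright.

```bash
python3 - <<'E'
from h import *
w=get_image("wrist")
f=plane(w,275+149/4-.4,42+38/4-.4,.029);print("foot",f)
# head top-face centre: bar-perp offset 12mm up -> direction (-sin40,cos40)
h=plane(w,275+134/4-.4,42+473/4-.4,.026+.179*np.sin(np.radians(40))+.012*np.cos(np.radians(40)));print("head top face",h)
# shaft top-line points: midpoints at rows
g=plane(w,275+140/4-.4,42+425/4-.4,.026+.163*.643+.011*.766);print(g)
d=g-f;print("yaw",np.degrees(np.arctan2(d[1],d[0])),np.degrees(np.arctan2((h-f)[1],(h-f)[0])))
# rest edges
P=[(35,45),(38,478),(250,483),(268,45)]
Q=[plane(w,275+x/4-.4,42+y/4-.4,.006) for x,y in P];print(np.round(Q,4).tolist())
for a,b in((0,1),(3,2)): e=Q[b]-Q[a];print(np.degrees(np.arctan2(e[1],e[0])),np.linalg.norm(e))
for p in Q: pass
S=ctrl.get_state();M=R.from_rotvec(S["tool_rot"]).as_matrix();print(S["position"],M[:,0],M[:,2])
E
```

```text
foot [ 0.43301644 -0.14224317  0.029     ]
head top face [ 0.56600258 -0.15967764  0.15025152]
[ 0.55404258 -0.15682821  0.139235  ]
yaw -6.871664090335855 -7.468879449065603
[[0.4262, -0.185, 0.006], [0.5876, -0.2088, 0.006], [0.5998, -0.121, 0.006], [0.4362, -0.0985, 0.006]]
-8.393500727716797 0.16311971201456144
-7.837792528933692 0.165171418118509
[ 0.59556267 -0.15001703  0.30273454] [1.14592252e-01 9.93412457e-01 5.52898363e-04] [-9.93412546e-01  1.14592428e-01 -2.96991488e-04]
```

>>> drive_tool(increments="-7 10 23 1 0; -6 30 23 0 0; 0 40 0 0 0; 0 40 0 0 0; 0 40 0 0 0; 0 30 0 0 0; 0 12 0 0 0; 0 0 0 0 0; 0 0 0 0 0", squeeze=15)

```text
time: 5.7
position: [0.5491, -0.1588, 0.102]
tool_rot: [-1.272, -1.111, 1.108]
ft_force: [0.1, 0.2, 0.1]
grip_width: 1.0
```

```bash
python3 - <<'E'
from h import *
w=get_image("wrist");save(w,"w4");s=get_image("scene");save(s,"s4")
c=cv2.resize(s["img"][150:260,210:310],None,fx=5,fy=5,interpolation=cv2.INTER_CUBIC)
cv2.imwrite("pics/s4c.png",c[:,:,::-1])
E
```

```text
(no output)
```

View pics/w4.png

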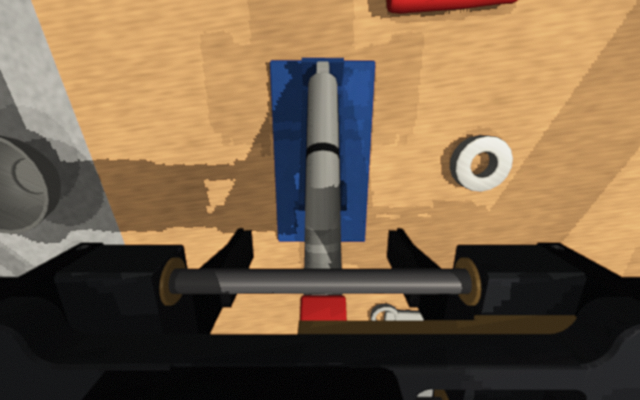

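View pics/s4c.png

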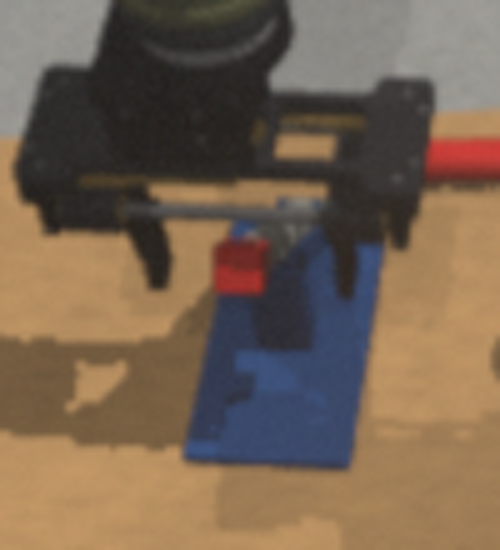

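The wrist view shows the bar (~x 322) centred between the fingers, with the red head just beyond. Closing.

>>> drive_tool(increments="0 0 0 0 255; 0 0 0 0 255; 0 0 0 0 255; 0 0 0 0 255; 0 0 0 0 255; 0 0 0 0 255", squeeze=15)

```text
time: 6.55
position: [0.548, -0.1586, 0.1005]
tool_rot: [-1.27, -1.109, 1.109]
ft_force: [0.1, 0.0, -0.3]
grip_width: 0.4
```

>>> drive_tool(increments="0 0 0 0 255; 0 0 0 0 255; 0 0 0 0 255; 0 0 0 0 255")

```text
time: 7.05
position: [0.548, -0.1584, 0.1005]
tool_rot: [-1.27, -1.11, 1.109]
ft_force: [0.5, 0.9, 0.8]
grip_width: 0.243
```

>>> drive_tool(increments="0 0 0 0 255; 0 -8 0 0 255; 0 -15 0 0 255; 0 -20 0 0 255; 0 -25 0 0 255; 0 -25 0 0 255; 0 -25 0 0 255; 0 -20 0 0 255; 0 -12 0 0 255; 0 0 0 0 255; 0 0 0 0 255; 0 0 0 0 255; 0 0 0 0 255")

```text
time: 8.68
position: [0.5477, -0.1586, 0.2499]
tool_rot: [-1.269, -1.109, 1.11]
ft_force: [0.9, -0.0, -3.9]
grip_width: 0.25
```

```bash
python3 - <<'E'
from h import *
S=ctrl.get_state();print(S["ft_force"],S["torque"],S["grip_width"],S["position"])
w=get_image("wrist");s=get_image("scene")
c=cv2.resize(s["img"][110:230,190:310],None,fx=4.8,fy=4.8,interpolation=cv2.INTER_CUBIC)
save(w,"w5");cv2.imwrite("pics/s5c.png",c[:,:,::-1])
E
```

```text
[ 0.87969584 -0.04953595 -3.88918638] [-0.02849847 -0.14235439  0.04252247] 0.25044513220815817 [ 0.54772019 -0.15857391  0.24991945]
```

View pics/w5.png

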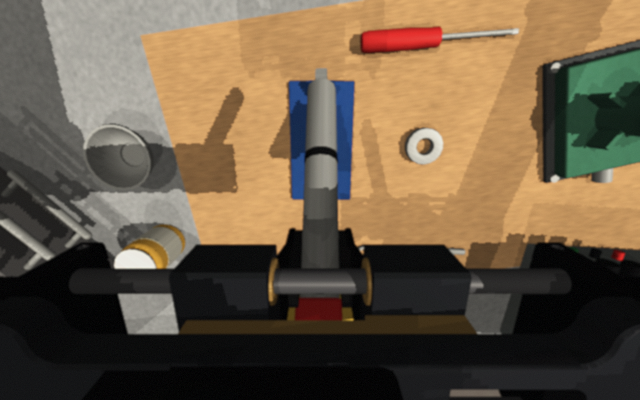

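View pics/s5c.png

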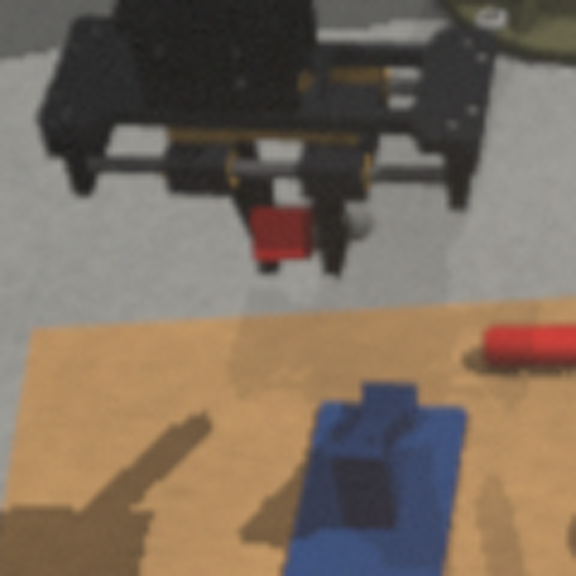

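Bar is held at its slope, clear of the rest. Now loosening the squeeze stepwise so that it swings down about the pads.

>>> drive_tool(increments="0 0 0 0 255; 0 0 0 0 255; 0 0 0 0 255", squeeze=8)

```text
time: 9.15
position: [0.548, -0.1587, 0.2506]
tool_rot: [-1.27, -1.109, 1.109]
ft_force: [-0.0, -0.3, -4.3]
grip_width: 0.249
```

```bash
python3 - <<'E'
from h import *
S=ctrl.get_state();print(S["ft_force"],S["torque"],S["grip_width"])
w=get_image("wrist");save(w,"w6")
E
```

```text
[-0.04598599 -0.25171584 -4.3120126 ] [ 0.0426149  -0.16417528  0.00223607] 0.24907184773160504
```

View pics/w6.png

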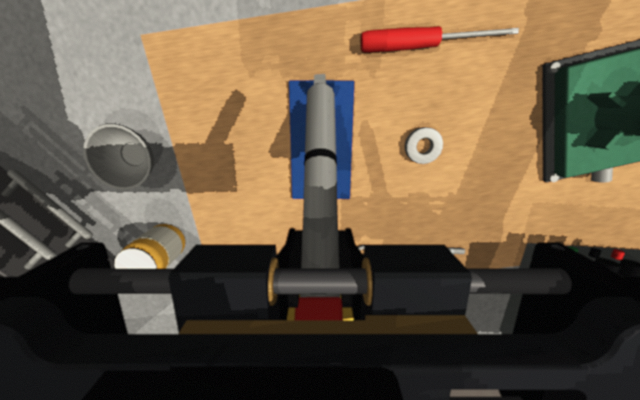

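>>> drive_tool(increments="0 0 0 0 255; 0 0 0 0 255; 0 0 0 0 255", squeeze=5.5)

```text
time: 9.57
position: [0.548, -0.1586, 0.2505]
tool_rot: [-1.27, -1.109, 1.109]
ft_force: [0.3, 0.4, -3.8]
grip_width: 0.253
```

```bash
python3 - <<'E'
from h import *
S=ctrl.get_state();print(S["ft_force"],S["torque"],S["grip_width"])
w=get_image("wrist");save(w,"w7")
E
```

```text
[ 0.33630242  0.40645558 -3.75813162] [-0.06614605 -0.10384098 -0.03940008] 0.2531093390535426
```

View pics/w7.png

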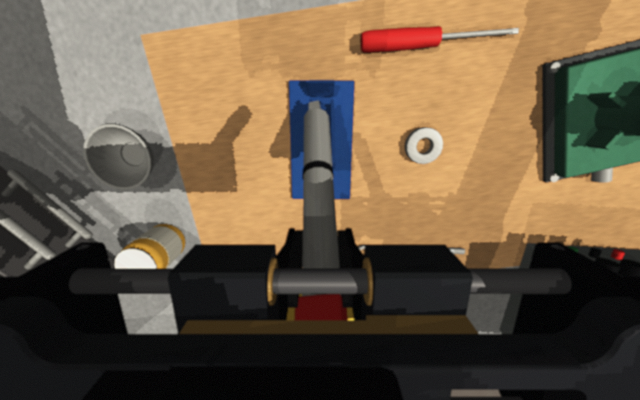

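Foot now at row ~103; it is swinging down without obvious slip. Continue.

>>> drive_tool(increments="0 0 0 0 255; 0 0 0 0 255; 0 0 0 0 255; 0 0 0 0 255", squeeze=4.5)

```text
time: 10.12
position: [0.548, -0.1586, 0.2505]
tool_rot: [-1.27, -1.109, 1.109]
ft_force: [0.4, -0.2, -3.5]
grip_width: 0.255
```

```bash
python3 - <<'E'
from h import *
S=ctrl.get_state();print(S["ft_force"],S["torque"],S["grip_width"])
w=get_image("wrist");save(w,"w8");s=get_image("scene")
c=cv2.resize(s["img"][110:230,190:310],None,fx=4,fy=4,interpolation=cv2.INTER_CUBIC)
cv2.imwrite("pics/s8c.png",c[:,:,::-1])
E
```

```text
[ 0.43014689 -0.22073717 -3.49780812] [ 0.03282117 -0.10164278  0.01521264] 0.2553748655293189
```

View pics/w8.png

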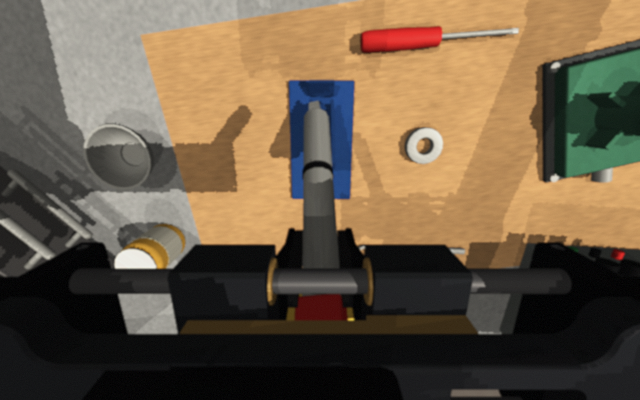

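View pics/s8c.png

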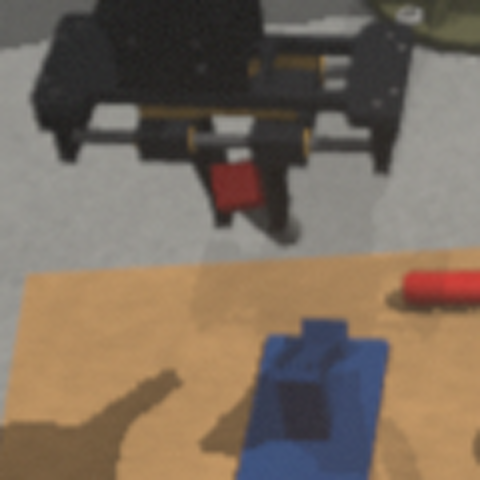

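>>> drive_tool(increments="0 0 0 0 255; 0 0 0 0 255; 0 0 0 0 255; 0 0 0 0 255", squeeze=3.5)

```text
time: 10.72
position: [0.5486, -0.1588, 0.2515]
tool_rot: [-1.271, -1.111, 1.109]
ft_force: [-0.0, 0.1, 1.0]
grip_width: 0.042
```

```bash
python3 - <<'E'
from h import *
S=ctrl.get_state();print(S["ft_force"],S["torque"],S["grip_width"])
w=get_image("wrist");save(w,"w9")
E
```

```text
[-0.02395016  0.12995099  0.95787352] [ 0.07708286 -0.00663872 -0.02182659] 0.04167700439148956
```

View pics/w9.png

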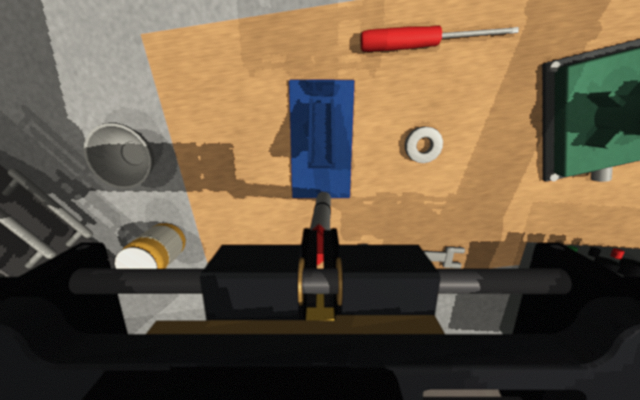

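It slipped out. Look at where it goes.

```bash
python3 - <<'E'
from h import *
w=get_image("wrist");s=get_image("scene");
save(w,"w10");save(s,"s10")
S=ctrl.get_state();print(S["time"],S["grip_width"])
E
```

```text
10.875 0.010793813633969102
```

View pics/w10.png

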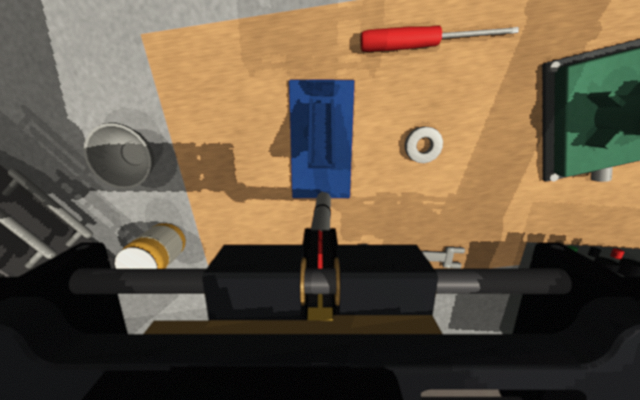

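View pics/s10.png

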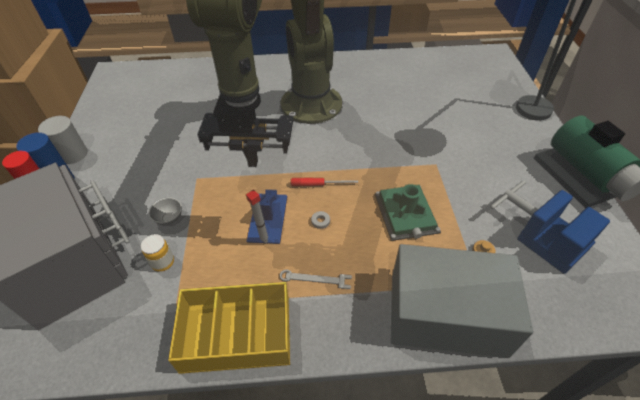

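```bash
python3 - <<'E'
from h import *
s=get_image("scene");t=get_image("top")
S=ctrl.get_state();print(S["time"])
a=cv2.resize(s["img"][170:260,220:310],None,fx=4.4,fy=4.4,interpolation=cv2.INTER_CUBIC)
b=cv2.resize(t["img"][160:250,310:400],None,fx=4.4,fy=4.4,interpolation=cv2.INTER_CUBIC)
cv2.imwrite("pics/c11.png",np.hstack([a,b])[:,:,::-1])
E
```

```text
10.975
```

View pics/c11.png

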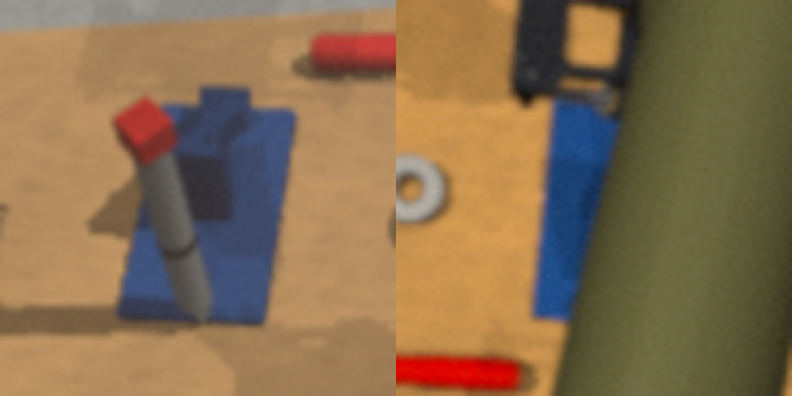

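```bash
python3 - <<'E'
from h import *
for i in range(3):
    s=get_image("scene");a,st,m=blob(red(s),(220,150,300,260));print(a,st,ctrl.get_state()["time"])
w=get_image("wrist");save(w,"w12")
a=cv2.resize(s["img"][170:260,220:310],None,fx=4.4,fy=4.4,interpolation=cv2.INTER_CUBIC)
cv2.imwrite("pics/c12.png",a[:,:,::-1])
E
```

```text
[250.93442623 205.66393443] [245 199  13  14 122] 11.025
[249.         211.51639344] [243 205  13  14 122] 11.075
[245.85470085 220.56410256] [240 214  12  14 117] 11.125
```

View pics/c12.png

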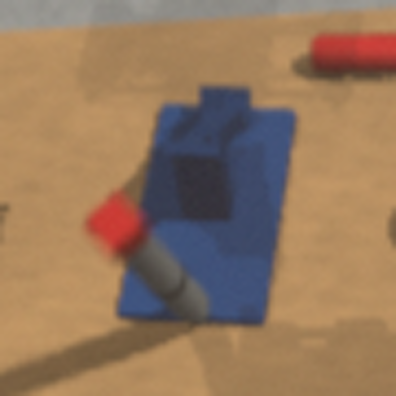

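View pics/w12.png

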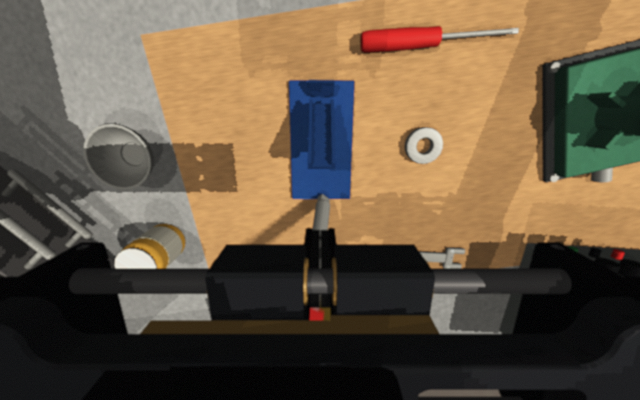

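The bar toppled forward (away from the robot). Opening and moving up and forward to see where it settled.

>>> drive_tool(increments="0 -25 0 0 0; 0 -25 -20 0 0; 0 -10 -50 0 0; 0 0 -50 0 0; 0 0 -40 0 0; 0 0 0 0 0; 0 0 0 0 0; 0 0 0 0 0", squeeze=15)

```text
time: 12.18
position: [0.7057, -0.1804, 0.3119]
tool_rot: [-1.271, -1.11, 1.108]
ft_force: [-0.6, -0.2, 0.4]
grip_width: 0.836
```

```bash
python3 - <<'E'
from h import *
w=get_image("wrist");save(w,"w13");s=get_image("scene")
S=ctrl.get_state();print(S["time"],S["position"],S["joint_positions"].round(2))
a=cv2.resize(s["img"][170:300,190:330],None,fx=4.2,fy=4.2,interpolation=cv2.INTER_CUBIC)
cv2.imwrite("pics/c13.png",a[:,:,::-1])
E
```

```text
12.275 [ 0.7058813  -0.18019098  0.31201885] [-0.12  0.51  0.55  1.08 -0.26  1.61  1.8 ]
```

View pics/c13.png

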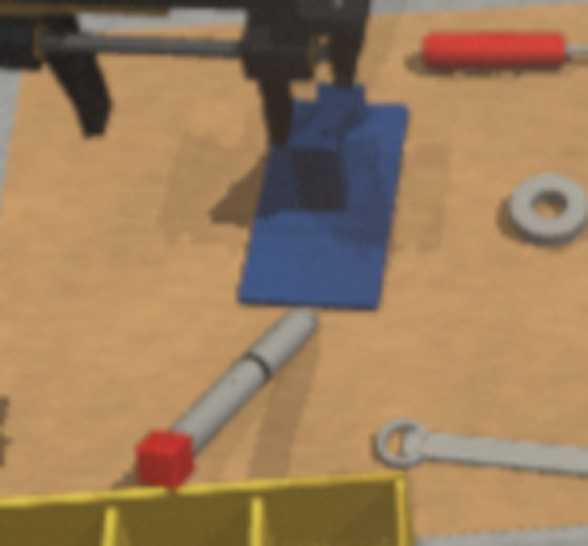

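View pics/w13.png

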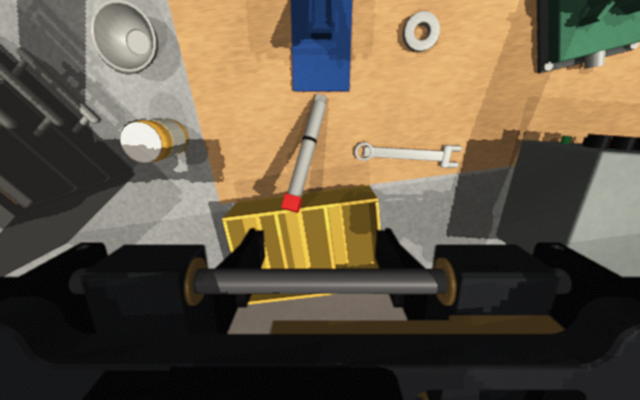

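The bar now lies with its foot near the rest (wrist 320,97) and head at the edge of the yellow tray (wrist 291,203). Measuring it.

```bash
python3 - <<'E'
from h import *
w=get_image("wrist");s=get_image("scene")
a,sa,_=blob(red(w),(270,180,310,220));b,sb,_=blob(red(s),(215,260,245,295))
print(a,sa,b,sb,tri(w,a,s,b))
fs=(190+308/4.2-.4,170+320/4.2-.4)
c=cv2.resize(w["img"][85:220,255:395],None,fx=5.6,fy=5.6,interpolation=cv2.INTER_CUBIC)
c2=cv2.resize(w["img"][90:115,305:335],None,fx=10,fy=10,interpolation=cv2.INTER_CUBIC)
c[-250:,-300:]=c2
cv2.imwrite("pics/w13c.png",c[:,:,::-1])
print(tri(w,(320,97),s,fs),plane(w,320,97,.011))
E
```

```text
[290.91901408 202.01760563] [281 193  21  19 284] [228.84027778 278.92361111] [223 273  13  13 144] (array([ 0.74730732, -0.22884884,  0.08549832]), np.float64(0.00035234701445081195))
(array([ 6.04264469e-01, -1.64854571e-01, -1.25290611e-04]), np.float64(0.0025036082048884964)) [ 0.60496263 -0.16614691  0.011     ]
```

View pics/w13c.png

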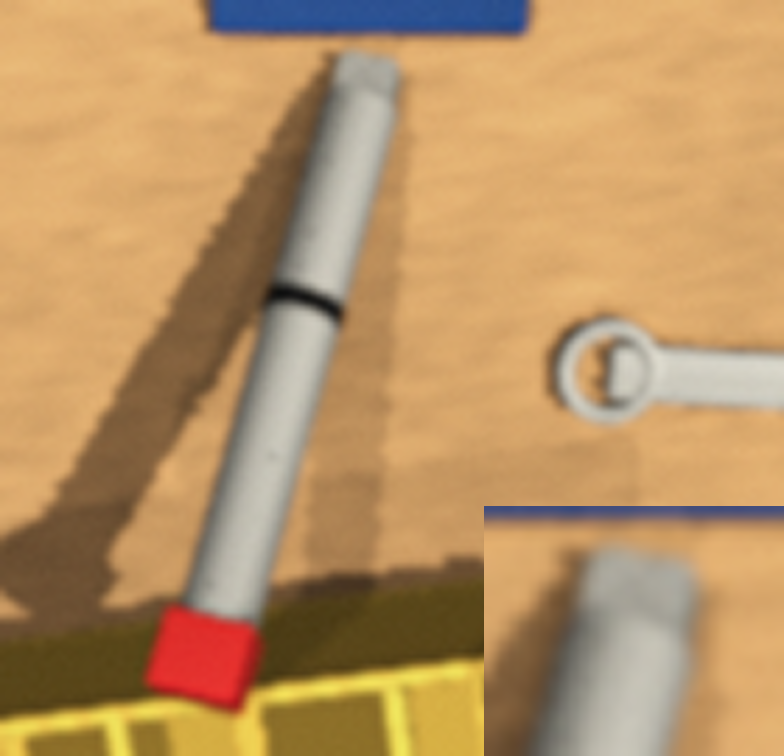

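```bash
python3 - <<'E'
from h import *
w=get_image("wrist")
f=plane(w,320.1,95.2,.008);h=plane(w,290.9,200.5,.086);g=plane(w,290.9,202,.086)
for q in(h,g):
    d=q-f;print(f,q,np.linalg.norm(d[:2]),np.degrees(np.arctan2(d[1],d[0])))
# shaft mid line points at rows: near head neck (228,600)crop
n=plane(w,255+226/5.6-.4,85+595/5.6-.4,.0045+.165*.45+.011*.89);m=plane(w,255+303/5.6-.4,85+302/5.6-.4,.0045+.08*.45+.011*.89);print(n,m,np.degrees(np.arctan2(*(n-m)[1::-1])))
r=[plane(w,255+x/5.6-.4,85+y/5.6-.4,.072) for x,y in((480,665),(120,712))];print("rim",r)
S=ctrl.get_state();M=R.from_rotvec(S["tool_rot"]).as_matrix();print(S["time"],S["position"],M[:,0],M[:,2])
E
```

```text
[ 0.60235452 -0.1654922   0.008     ] [ 0.74490021 -0.22836791  0.086     ] 0.1557967496958533 -23.80187772970579
[ 0.60235452 -0.1654922   0.008     ] [ 0.74720393 -0.22875502  0.086     ] 0.1580618095497588 -23.593249185801884
[ 0.73036198 -0.21970379  0.08854   ] [ 0.66274481 -0.19101684  0.05029   ] -22.989351846348974
rim [array([ 0.76401239, -0.15616862,  0.072     ]), array([ 0.76425902, -0.25639109,  0.072     ])]
12.425 [ 0.70621742 -0.18003457  0.31147621] [1.34265113e-01 9.90945277e-01 5.80397080e-04] [-0.99094467  0.13426572 -0.00117755]
```

>>> drive_tool(increments="0 10 0 8 0; 0 20 0 8 0; -14 30 -12 0 0; -14 40 -12 0 0; 0 40 0 0 0; 0 40 0 0 0; 0 35 0 0 0; 0 25 0 0 0; 0 10 0 0 0; 0 0 0 0 0; 0 0 0 0 0")

```text
time: 13.8
position: [0.7182, -0.2158, 0.0623]
tool_rot: [-1.379, -0.901, 0.898]
ft_force: [0.6, -0.2, 0.5]
grip_width: 0.997
```

```bash
python3 - <<'E'
from h import *
w=get_image("wrist");save(w,"w14");s=get_image("scene")
a=cv2.resize(s["img"][190:300,190:330],None,fx=4.2,fy=4.2,interpolation=cv2.INTER_CUBIC)
cv2.imwrite("pics/c14.png",a[:,:,::-1])
E
```

```text
(no output)
```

View pics/c14.png

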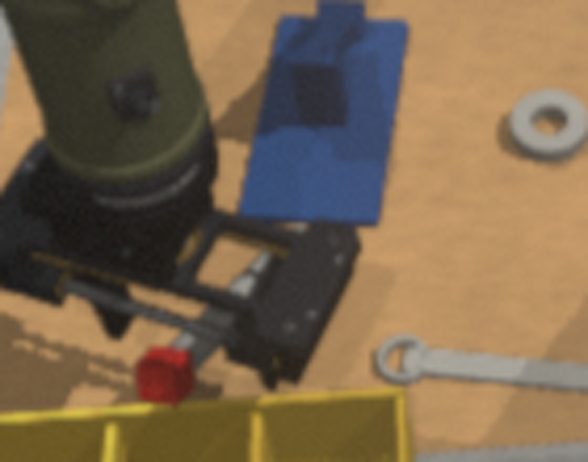

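View pics/w14.png

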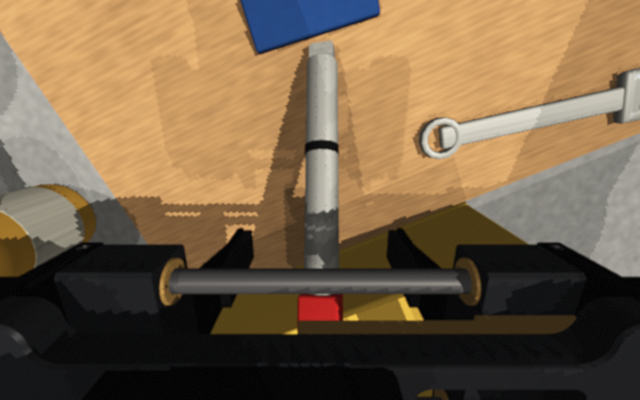

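Aligned: bar at x≈322 between the fingers, with the tang's wide face up (319,46). Lowering 10 mm and gripping.

>>> drive_tool(increments="0 10 0 0 0; 0 0 0 0 255; 0 0 0 0 255; 0 0 0 0 255; 0 0 0 0 255; 0 0 0 0 255; 0 0 0 0 255; 0 0 0 0 255; 0 0 0 0 255; 0 0 0 0 255; 0 0 0 0 255; 0 0 0 0 255", squeeze=15)

```text
time: 15.4
position: [0.7173, -0.2154, 0.0505]
tool_rot: [-1.377, -0.899, 0.899]
ft_force: [0.0, 1.1, 0.6]
grip_width: 0.244
```

>>> drive_tool(increments="0 -8 0 0 255; 0 -20 0 0 255; 0 -30 5 0 255; 0 -35 5 0 255; 0 -35 5 0 255; 0 -35 5 0 255; 0 -30 0 0 255; 0 -15 0 0 255; 0 0 0 0 255; 0 0 0 0 255")

```text
time: 16.65
position: [0.6984, -0.2071, 0.2568]
tool_rot: [-1.375, -0.897, 0.9]
ft_force: [-0.5, 0.6, -3.7]
grip_width: 0.244
```

```bash
python3 - <<'E'
from h import *
S=ctrl.get_state();print(S["time"],S["position"],S["ft_force"],S["torque"],S["grip_width"])
w=get_image("wrist");save(w,"w15")
E
```

```text
16.65 [ 0.69837183 -0.20708603  0.25684648] [-0.47690862  0.64543302 -3.72375301] [-0.01002647 -0.09297446 -0.03628872] 0.2441066512010776
```

View pics/w15.png

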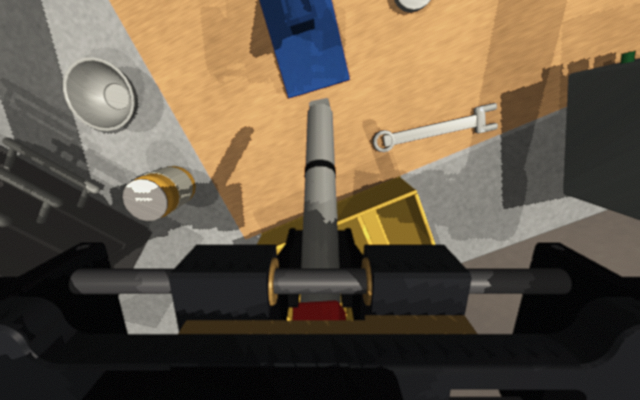

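```bash
cat >> h.py <<'E'
def tilt(d,pix,L=.143,off=0.0):
    from scipy.optimize import minimize_scalar
    S=ctrl.get_state();M=R.from_rotvec(S["tool_rot"]).as_matrix()
    g=S["position"]+M[:,1]*(ctrl.tcp_to_grasp+off)
    f=lambda a:abs(proj(d,g+L*(M[:,2]*np.sin(a)+M[:,1]*np.cos(a)))[1]-pix)
    r=minimize_scalar(f,bounds=(-.3,1.2),method="bounded");a=r.x
    ft=g+L*(M[:,2]*np.sin(a)+M[:,1]*np.cos(a))
    return np.degrees(a),r.fun,ft,proj(d,ft)
E
python3 - <<'E'
from h import *
w=get_image("wrist")
print(tilt(w,100),tilt(w,103))
E
```

```text
(np.float64(39.556119571683574), np.float64(0.00016950039540120088), array([ 0.61470756, -0.17031963,  0.1653137 ]), array([319.84991057, 100.0001695 ])) (np.float64(38.31131168877644), np.float64(9.737071694360111e-05), array([ 0.61691452, -0.17129014,  0.16335426]), array([319.85247811, 103.00009737]))
```

>>> drive_tool(increments="0 0 0 0 255; 0 -5 0 5 255; 0 -5 0 10 255; 0 -5 0 10 255; 0 -5 0 10 255; 0 0 0 10 255; 0 0 0 10 255; 0 0 0 10 255; 0 0 0 6 255; 0 0 0 0 255; 0 0 0 0 255", squeeze=5.5)

```text
time: 18.12
position: [0.6989, -0.2073, 0.2783]
tool_rot: [-1.57, 0.064, -0.063]
ft_force: [-0.1, 0.3, -5.6]
grip_width: 0.25
```

```bash
python3 - <<'E'
from h import *
S=ctrl.get_state();M=R.from_rotvec(S["tool_rot"]).as_matrix();print(S["time"],S["position"],S["ft_force"],S["torque"],S["grip_width"],M[:,0],S["joint_positions"].round(2))
w=get_image("wrist");save(w,"w16")
E
```

```text
18.125 [ 0.69887666 -0.20729271  0.27827888] [-0.06602952  0.33484935 -5.637634  ] [-0.19750328  0.03626919  0.01577149] 0.24991749191492948 [ 9.96763919e-01 -8.03832506e-02 -4.71755460e-04] [-0.24  0.58  0.83  1.15 -0.42  1.58  0.42]
```

View pics/w16.png

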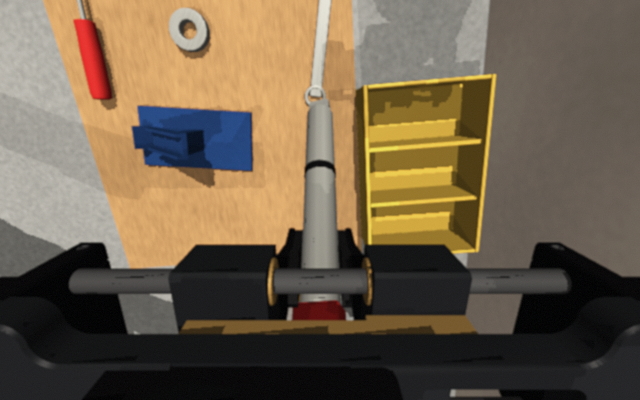

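Bar tilt still ≈39° from vertical, tool turned to slot direction. Travel over to the cup with a firmer grip.

>>> drive_tool(increments="0 0 0 0 255; -8 0 12 0 255; -16 0 25 0 255; -21 0 34 0 255; -21 0 34 0 255; -21 0 34 0 255; -21 0 34 0 255; -21 0 34 0 255; -21 0 34 0 255; -21 0 34 0 255; -21 0 34 0 255; -15 0 22 0 255; -4 0 10 0 255; 0 0 0 0 255; 0 0 0 0 255; 0 0 0 0 255", squeeze=10)

```text
time: 20.18
position: [0.5173, 0.1483, 0.2786]
tool_rot: [-1.57, 0.066, -0.067]
ft_force: [-0.2, -0.1, -3.7]
grip_width: 0.247
```

```bash
python3 - <<'E'
from h import *
S=ctrl.get_state();M=R.from_rotvec(S["tool_rot"]).as_matrix();print(S["time"],S["position"],S["ft_force"],S["torque"],S["grip_width"],M[:,0],S["joint_positions"].round(2))
w=get_image("wrist");save(w,"w17")
s=get_image("scene");a=cv2.resize(s["img"][110:240,340:480],None,fx=4.2,fy=4.2,interpolation=cv2.INTER_CUBIC)
cv2.imwrite("pics/c17.png",a[:,:,::-1])
print(proj(w,[.523,.237,.0965]))
E
```

```text
20.175 [0.51726812 0.14828845 0.27857362] [-0.16453938 -0.11950886 -3.68110872] [-0.22576798  0.02907686  0.0047272 ] 0.2469278553610604 [ 9.96398561e-01 -8.47928926e-02  2.70087399e-04] [-1.04  0.06  0.74  1.67 -0.04  1.43 -0.37]
[318.34140982 104.25423543]
```

View pics/w17.png

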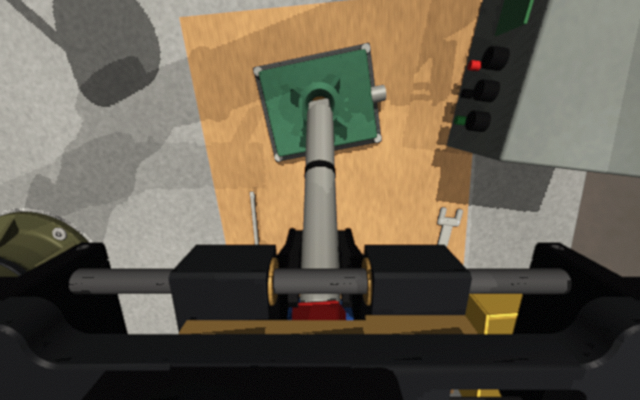

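View pics/c17.png

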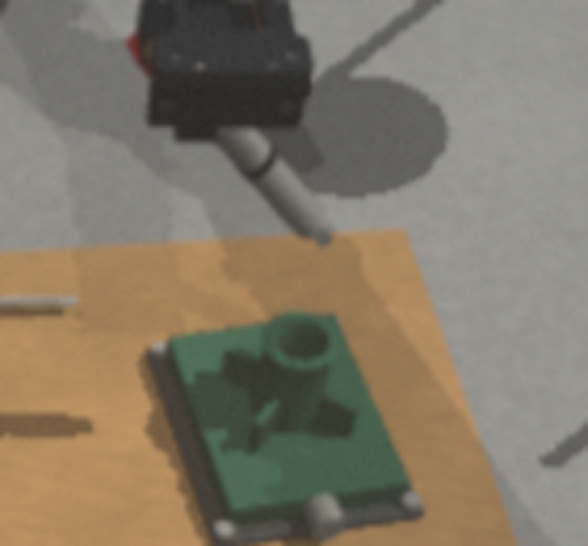

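```bash
python3 - <<'E'
from h import *
w=get_image("wrist");s=get_image("scene")
fs=(340+326/4.2-.4,110+238/4.2-.4)
print(tri(w,(318.5,99.5),s,fs),tilt(w,99.5),tilt(w,99.5,.15))
a=cv2.resize(w["img"][60:180,280:360],None,fx=5,fy=5,interpolation=cv2.INTER_CUBIC)
cv2.imwrite("pics/c18.png",a[:,:,::-1])
E
```

```text
(array([0.52313208, 0.23901918, 0.18348538]), np.float64(0.0018828538431540163)) (np.float64(39.41175692663384), np.float64(0.00020653076977339424), array([0.52448986, 0.23970842, 0.18671137]), array([319.69361484,  99.49979347])) (np.float64(37.38767649584466), np.float64(0.00018642841196481186), array([0.52451433, 0.23999712, 0.1780118 ]), array([319.6917543 ,  99.49981357]))
```

View pics/c18.png

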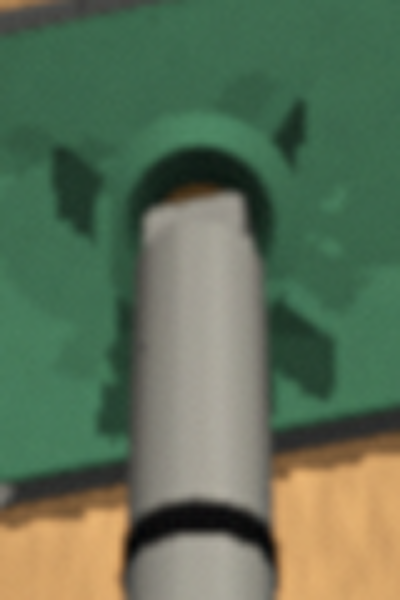

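Foot is over the cup (0.523,0.239,0.184), and the tang looks rolled ≈12° (end edge from crop (150,208) to (243,193)). Lowering.

>>> drive_tool(increments="0 15 0 0 255; 0 25 0 0 255; 0 25 0 0 255; 0 12 0 0 255; 0 6 0 0 255; 0 0 0 0 255; 0 0 0 0 255")

```text
time: 21.25
position: [0.5173, 0.15, 0.1964]
tool_rot: [-1.569, 0.064, -0.066]
ft_force: [-0.6, 0.5, -4.0]
grip_width: 0.245
```

```bash
python3 - <<'E'
from h import *
S=ctrl.get_state();print(S["time"],S["position"],S["ft_force"],S["torque"])
w=get_image("wrist");s=get_image("scene")
a=cv2.resize(w["img"][60:180,280:360],None,fx=5,fy=5,interpolation=cv2.INTER_CUBIC)
b=cv2.resize(s["img"][140:240,350:440],None,fx=6,fy=6,interpolation=cv2.INTER_CUBIC)[:600]
a=np.hstack([a[:600],b[:, :400] if b.shape[1]<400 else b[:,60:460]])
cv2.imwrite("pics/c19.png",a[:,:,::-1])
E
```

```text
21.25 [0.51731978 0.15000274 0.19640215] [-0.64601816  0.50064514 -3.98757987] [-0.18782385  0.04281031 -0.02226862]
```

View pics/c19.png

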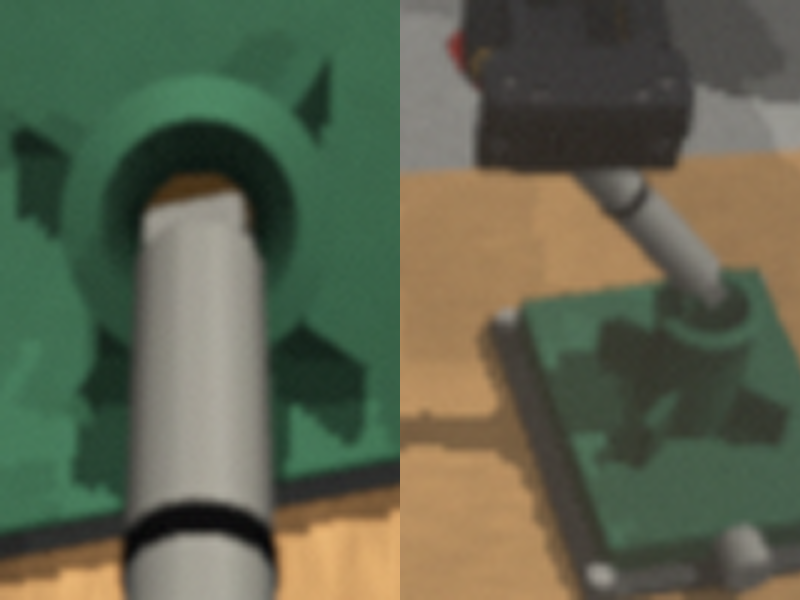

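>>> drive_tool(increments="0 5 1 0 255; 0 5 1 0 255; 0 4 0 0 255; 0 0 0 0 255; 0 0 0 0 255")

```text
time: 21.98
position: [0.517, 0.1518, 0.1816]
tool_rot: [-1.57, 0.065, -0.065]
ft_force: [-0.7, -1.0, -4.3]
grip_width: 0.252
```

>>> drive_tool(increments="0 -2 5 0 255; 0 -3 6 0 255; 0 -4 6 0 255; 0 -3 6 0 255; 0 0 0 0 255")

```text
time: 22.6
position: [0.5189, 0.176, 0.1939]
tool_rot: [-1.569, 0.063, -0.064]
ft_force: [-0.5, 0.1, -4.1]
grip_width: 0.252
```

```bash
cat > v.py <<'E'
from h import *
import sys
S=ctrl.get_state();M=R.from_rotvec(S["tool_rot"]).as_matrix();print(S["time"],S["position"].round(4),S["ft_force"].round(1),S["torque"].round(3),S["grip_width"].round(3),"yawx",np.degrees(np.arctan2(M[1,0],M[0,0])).round(2))
w=get_image("wrist");s=get_image("scene")
a=cv2.resize(w["img"][80:250,270:370],None,fx=3.5,fy=3.5,interpolation=cv2.INTER_CUBIC)
b=cv2.resize(s["img"][140:240,360:440],None,fx=5.95,fy=5.95,interpolation=cv2.INTER_CUBIC)
a=np.hstack([a,b[:a.shape[0]]]) if b.shape[0]>=a.shape[0] else np.hstack([a[:b.shape[0]],b])
cv2.imwrite("pics/%s.png"%sys.argv[1],a[:,:,::-1])
E
python3 v.py c20
```

```text
Traceback (most recent call last):
  File "v.py", line 3, in <module>
    S=ctrl.get_state();M=R.from_rotvec(S["tool_rot"]).as_matrix();print(S["time"],S["position"].round(4),S["ft_force"].round(1),S["torque"].round(3),S["grip_width"].round(3),"yawx",np.degrees(np.arctan2(M[1,0],M[0,0])).round(2))
                                                                                                                                                     ^^^^^^^^^^^^^^^^^^^^^
AttributeError: 'float' object has no attribute 'round'
```

```bash
sed -i 's/S\["grip_width"\].round(3)/round(S["grip_width"],3)/' v.py; python3 v.py c20
```

```text
22.6 [0.5189 0.176  0.1939] [-0.5  0.1 -4.1] [-0.233  0.112 -0.017] 0.252 yawx -4.64
```

View pics/c20.png

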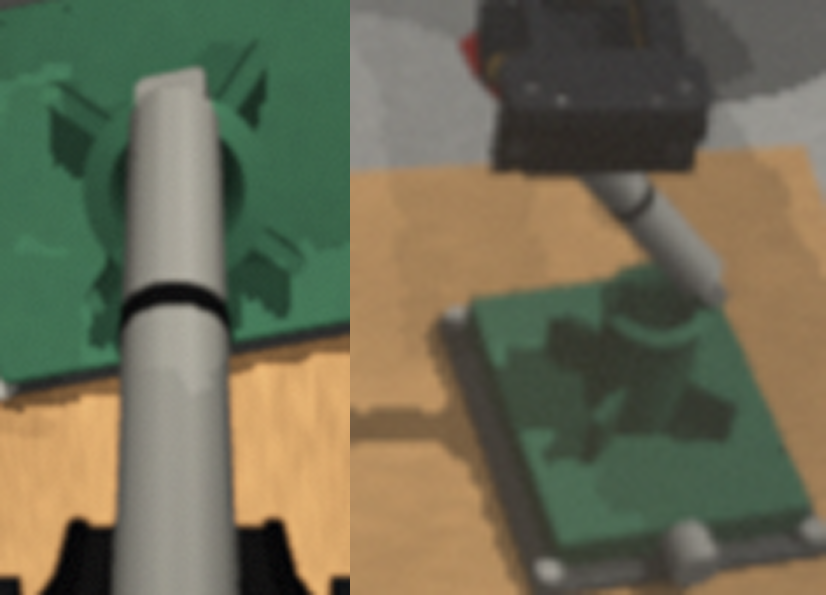

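The foot rode out of the funnel (it's past the far rim). Going back, deeper this time, then push sideways before raising.

>>> drive_tool(increments="0 -3 -8 0 255; 0 0 -8 0 255; 0 0 -8 0 255; 0 5 0 0 255; 0 6 0 0 255; 0 5 0 0 255; 0 4 0 0 255; 0 0 0 0 255; 0 0 0 0 255")

```text
time: 23.82
position: [0.5168, 0.1513, 0.1767]
tool_rot: [-1.569, 0.064, -0.064]
ft_force: [-0.0, 1.6, -3.3]
grip_width: 0.248
```

```bash
python3 v.py c21
```

```text
23.825 [0.5168 0.1513 0.1767] [-0.   1.6 -3.3] [ 0.31  -0.019  0.019] 0.248 yawx -4.69
```

View pics/c21.png

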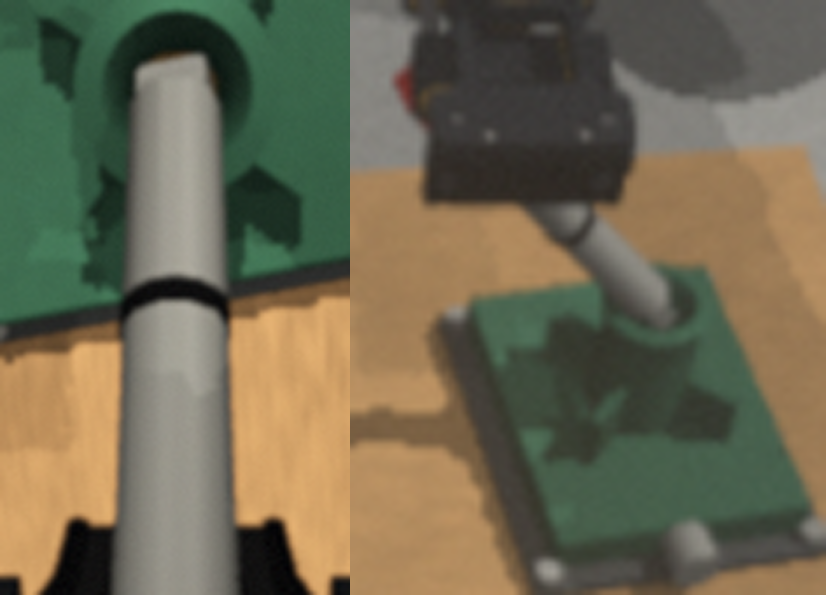

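>>> drive_tool(increments="0 1 3 0 255; 0 2 3 0 255; 0 0 4 0 255; 0 -1 4 0 255; 0 0 0 0 255")

```text
time: 24.55
position: [0.5191, 0.1619, 0.1758]
tool_rot: [-1.573, 0.065, -0.067]
ft_force: [-0.4, -6.2, 5.0]
grip_width: 0.252
```

```bash
python3 v.py c22
```

```text
24.55 [0.5191 0.1619 0.1758] [-0.4 -6.2  5. ] [-1.653  0.392  0.016] 0.252 yawx -4.82
```

View pics/c22.png

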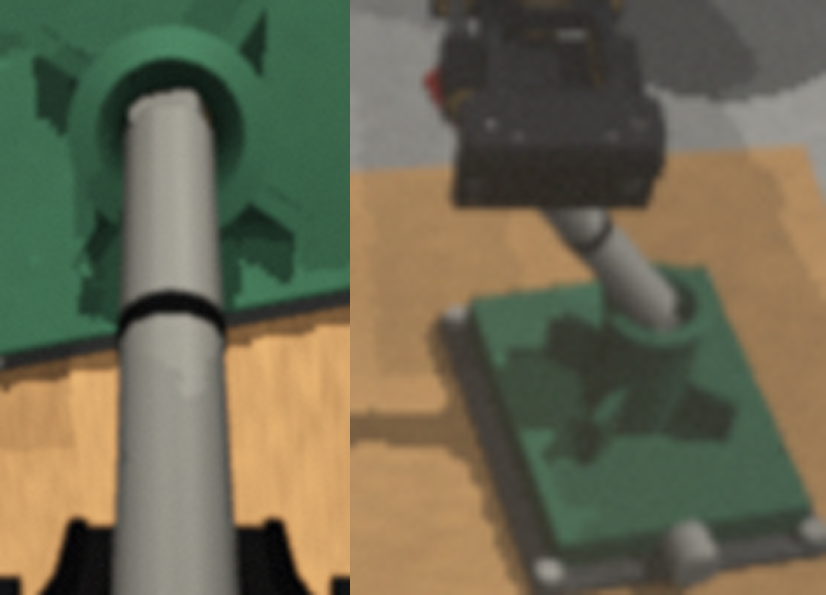

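Blocked by the far wall (−6 N sideways), good. Now following the arc up and over.

>>> drive_tool(increments="0 -3 4 0 255; 0 -3 5 0 255; 0 -3 5 0 255; 0 -2 5 0 255; 0 0 0 0 255")

```text
time: 25.28
position: [0.5198, 0.1848, 0.1858]
tool_rot: [-1.569, 0.063, -0.064]
ft_force: [0.9, -1.1, -1.2]
grip_width: 0.252
```

```bash
python3 v.py c23
```

```text
25.275 [0.5198 0.1848 0.1858] [ 0.9 -1.1 -1.2] [-0.599 -0.291 -0.04 ] 0.252 yawx -4.65
```

View pics/c23.png

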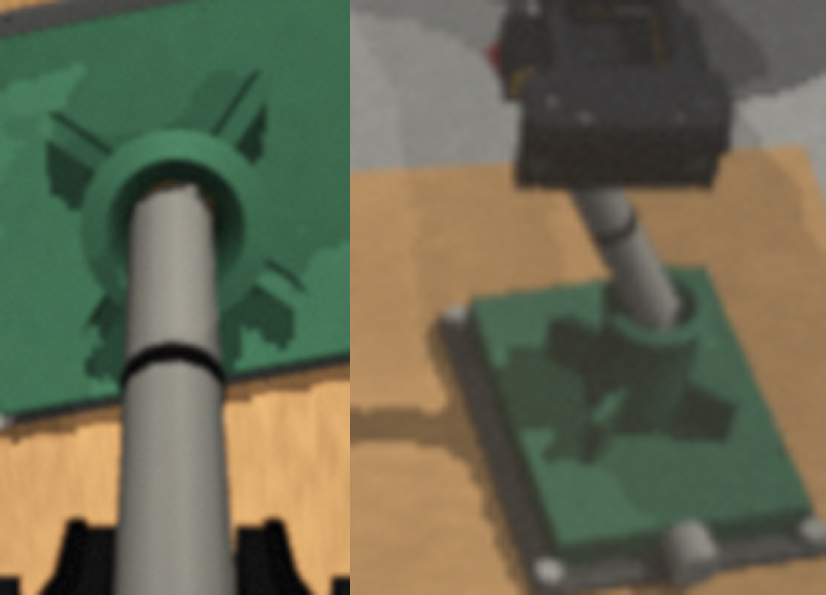

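Now ≈26° and turning about the cup as wanted. Continue.

>>> drive_tool(increments="0 -2 5 0 255; 0 -2 5 0 255; 0 -1 5 0 255; 0 -1 5 0 255; 0 0 0 0 255")

```text
time: 26.0
position: [0.5214, 0.2044, 0.1919]
tool_rot: [-1.569, 0.063, -0.064]
ft_force: [1.0, -1.5, -1.6]
grip_width: 0.247
```

```bash
python3 v.py c24
```

```text
26.0 [0.5214 0.2044 0.1919] [ 1.  -1.5 -1.6] [-0.453 -0.341 -0.025] 0.247 yawx -4.67
```

View pics/c24.png

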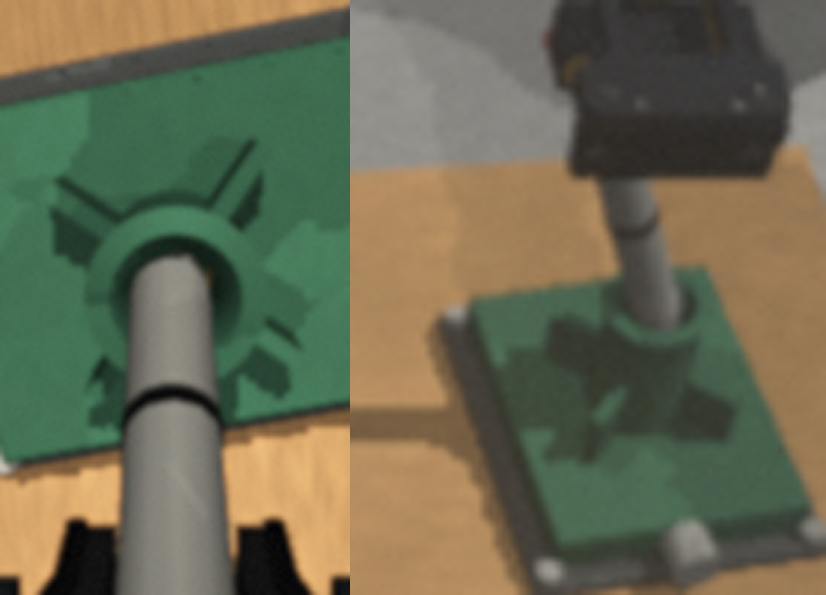

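>>> drive_tool(increments="1 0 5 0 255; 1 0 5 0 255; 0 0 5 0 255; 0 0 5 0 255; 0 0 5 0 255; 0 0 0 0 255")

```text
time: 26.85
position: [0.525, 0.229, 0.1913]
tool_rot: [-1.57, 0.064, -0.064]
ft_force: [-0.5, -0.8, -4.0]
grip_width: 0.249
```

```bash
python3 v.py c25
```

```text
26.85 [0.525  0.229  0.1913] [-0.5 -0.8 -4. ] [-0.487 -0.286 -0.025] 0.249 yawx -4.67
```

View pics/c25.png

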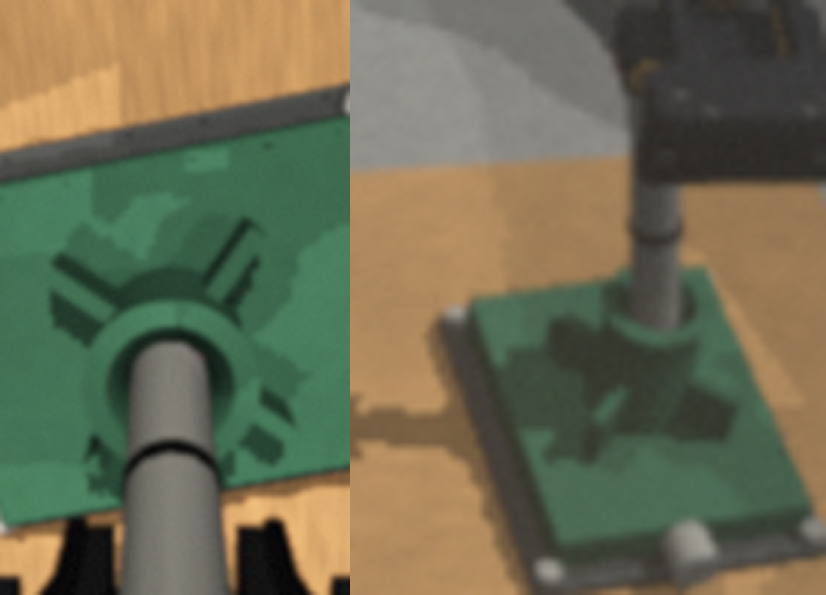

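Nearly upright and entering the bore. Centre the last 8 mm and lower gently.

>>> drive_tool(increments="0 0 4 0 255; -1 0 4 0 255; 0 3 0 0 255; 0 3 0 0 255; 0 0 0 0 255")

```text
time: 27.58
position: [0.5246, 0.2365, 0.185]
tool_rot: [-1.57, 0.065, -0.064]
ft_force: [1.3, -1.2, -4.9]
grip_width: 0.242
```

```bash
python3 v.py c26
```

```text
27.575 [0.5246 0.2365 0.185 ] [ 1.3 -1.2 -4.9] [-0.42  -0.379  0.023] 0.242 yawx -4.72
```

View pics/c26.png

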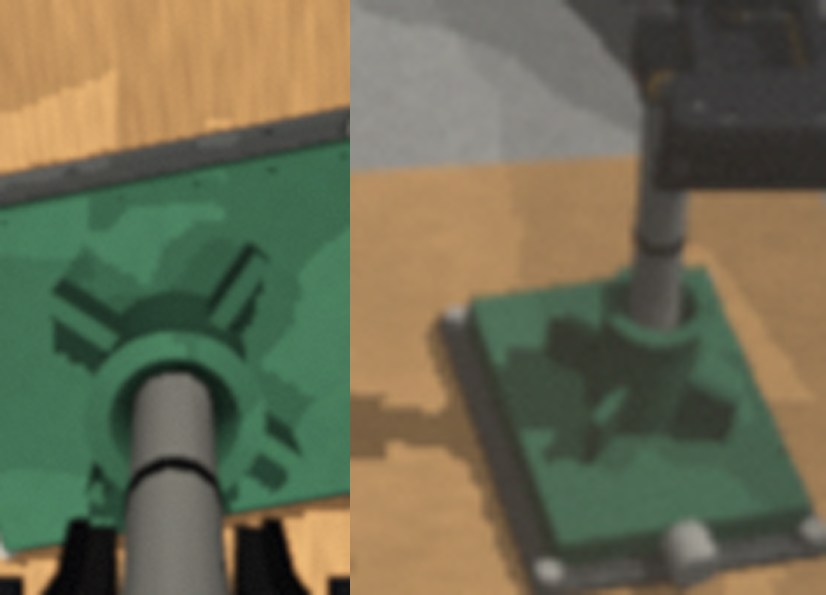

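>>> drive_tool(increments="0 3 0 4 255; 0 3 0 4 255; 0 3 0 4 255; 0 3 0 0 255; 0 0 0 0 255", squeeze=15)

```text
time: 28.3
position: [0.5252, 0.2367, 0.1742]
tool_rot: [-1.558, 0.227, -0.229]
ft_force: [1.0, -0.4, -0.0]
grip_width: 0.237
```

```bash
python3 v.py c27
```

```text
28.3 [0.5252 0.2367 0.1742] [ 1.  -0.4 -0. ] [-0.586 -0.192 -0.01 ] 0.237 yawx -16.64
```

View pics/c27.png

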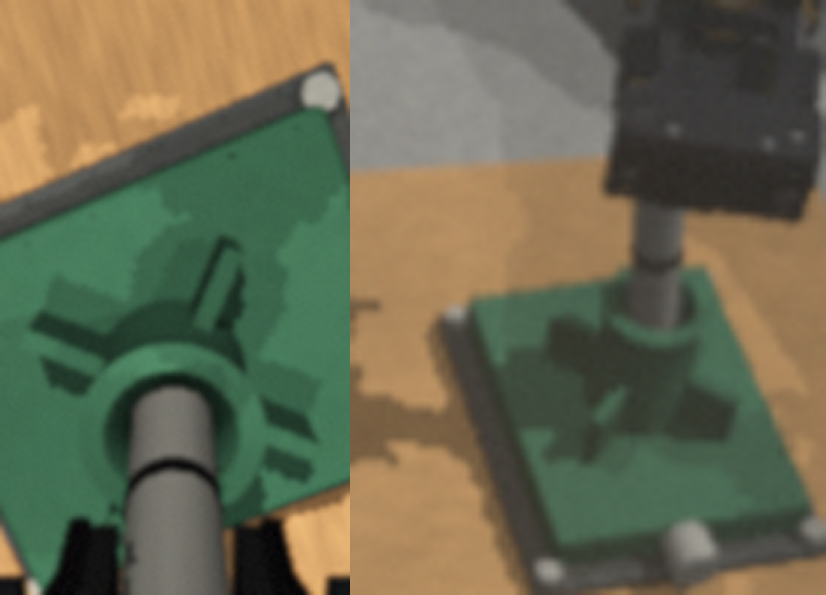

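>>> drive_tool(increments="0 2 0 0 255; 0 2 0 0 255; 0 0 0 0 255; 0 0 0 0 255")

```text
time: 28.9
position: [0.5258, 0.2372, 0.1714]
tool_rot: [-1.556, 0.227, -0.23]
ft_force: [-0.3, -0.6, 8.4]
grip_width: 0.239
```

```bash
python3 v.py c28
```

```text
28.9 [0.5258 0.2372 0.1714] [-0.3 -0.6  8.4] [-0.585  0.2    0.014] 0.239 yawx -16.68
```

View pics/c28.png

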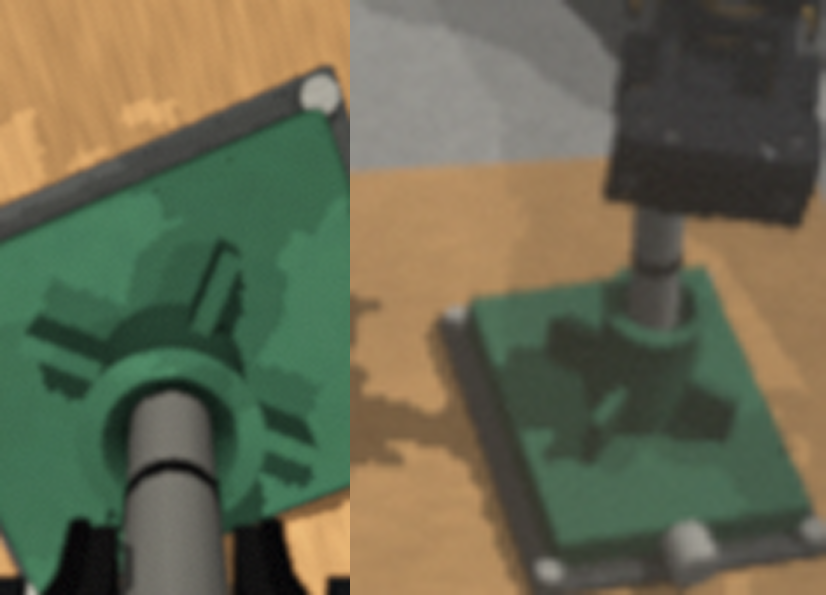

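```bash
python3 - <<'E'
from h import *
s=get_image("scene")
for z in(.0965,.1,.11,.12,.13,.14): print(z,proj(s,[.523+.008,.237,z]).round(1))
print(412.1,184.2)
a=cv2.resize(s["img"][140:210,375:445],None,fx=8,fy=8,interpolation=cv2.INTER_CUBIC);cv2.imwrite("pics/c29.png",a[:,:,::-1])
E
```

```text
0.0965 [412.  191.9]
0.1 [412.2 191. ]
0.11 [412.8 188.5]
0.12 [413.4 185.9]
0.13 [414.  183.3]
0.14 [414.6 180.6]
412.1 184.2
```

View pics/c29.png

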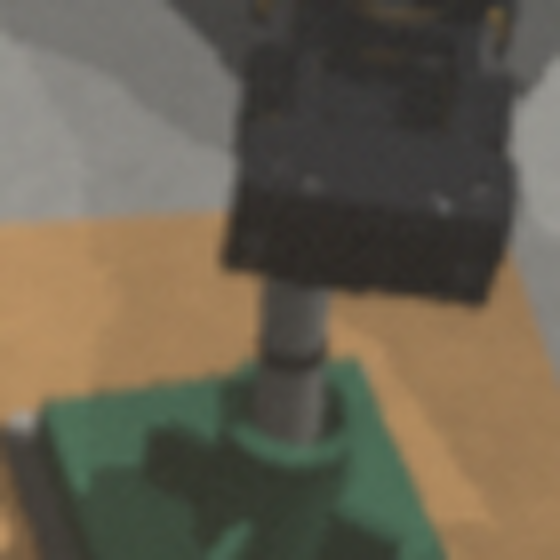

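Ring is at z≈0.122, i.e. foot at ≈0.043: standing on the shaft end unmatched. Turn by feel.

>>> drive_tool(increments="0 0 0 2 255; 0 0 0 2 255; 0 0 0 2 255; 0 0 0 0 255")

```text
time: 29.55
position: [0.5262, 0.238, 0.1713]
tool_rot: [-1.545, 0.308, -0.312]
ft_force: [1.6, 0.4, 5.7]
grip_width: 0.234
```

>>> drive_tool(increments="0 0 0 -3 255; 0 0 0 -3 255; 0 0 0 -3 255; 0 0 0 0 255")

```text
time: 30.05
position: [0.525, 0.2394, 0.1709]
tool_rot: [-1.558, 0.186, -0.187]
ft_force: [0.3, 2.7, 5.6]
grip_width: 0.221
```

>>> drive_tool(increments="0 0 0 -3 255; 0 0 0 -3 255; 0 0 0 -3 255; 0 0 0 0 255")

```text
time: 30.55
position: [0.5245, 0.2407, 0.1709]
tool_rot: [-1.563, 0.062, -0.062]
ft_force: [0.1, 4.5, 5.1]
grip_width: 0.197
```

The opening has shrunk to 17 mm: the pads are riding off the bar's side. The bar stands in the bore, so open, look and re-grip centred.

>>> drive_tool(increments="0 0 0 0 60; 0 0 0 0 60; 0 0 0 0 60; 0 0 0 0 60; 0 0 0 0 60")

```text
time: 31.18
position: [0.5248, 0.2353, 0.1692]
tool_rot: [-1.571, 0.066, -0.065]
ft_force: [0.0, 0.9, -0.2]
grip_width: 0.684
```

```bash
python3 v.py c30; python3 - <<'E'
from h import *
t=get_image("top");a=cv2.resize(t["img"][160:240,200:280],None,fx=7,fy=7,interpolation=cv2.INTER_CUBIC);cv2.imwrite("pics/t30.png",a[:,:,::-1])
w=get_image("wrist");save(w,"w30")
E
```

```text
31.175 [0.5248 0.2353 0.1692] [ 0.   0.9 -0.2] [-0.107  0.077 -0.014] 0.684 yawx -4.78
```

View pics/c30.png

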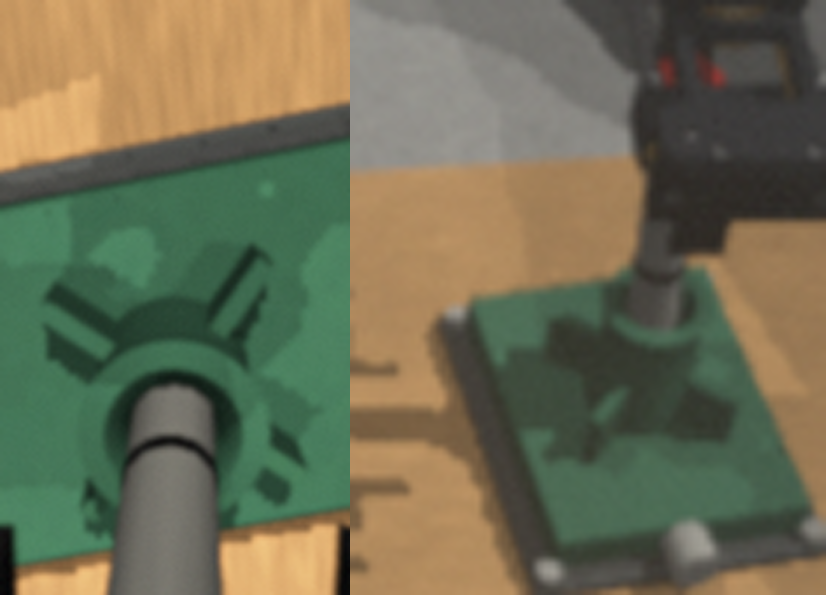

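View pics/w30.png

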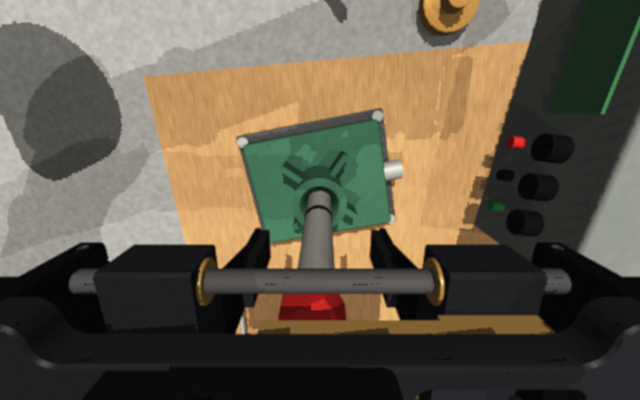

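View pics/t30.png

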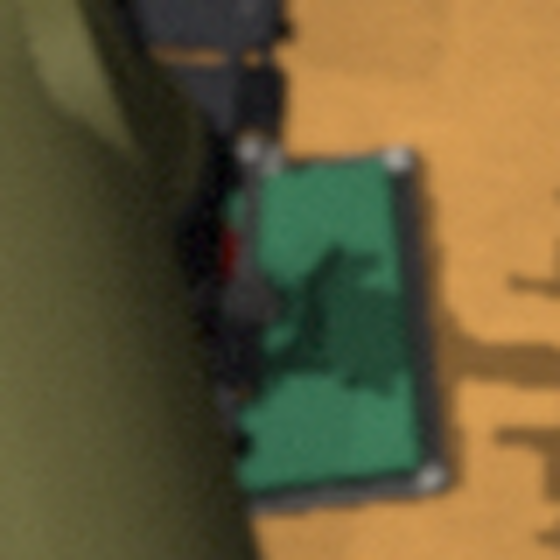

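```bash
python3 - <<'E'
from h import *
s=get_image("scene");w=get_image("wrist")
for z in(.12,.18,.2,.222,.233): print(z,"scene",proj(s,[.523,.237,z]).round(1),"wrist",proj(w,[.523,.237,z]).round(1))
m=red(s);ys,xs=np.nonzero(m[130:180,395:440]);print(xs.min()+395,xs.max()+395,xs.mean()+395,ys.min()+130,ys.max()+130)
m=red(w);c,st,_=blob(m,(250,270,380,330));print(c,st)
a=cv2.resize(s["img"][125:215,375:455],None,fx=6.6,fy=6.6,interpolation=cv2.INTER_CUBIC)
b=cv2.resize(w["img"][180:330,260:380],None,fx=3.96,fy=3.96,interpolation=cv2.INTER_CUBIC)
cv2.imwrite("pics/c31.png",cv2.convertScaleAbs(np.hstack([a[:594],b[:594]])[:,:,::-1],alpha=1.6))
E
```

```text
0.12 scene [412.7 183.6] wrist [317.7 214.8]
0.18 scene [416.6 167.3] wrist [317.1 250.4]
0.2 scene [417.9 161.6] wrist [316.7 268.2]
0.222 scene [419.4 155. ] wrist [316.2 294. ]
0.233 scene [420.2 151.7] wrist [315.9 310.3]
421 421 421.0 152 153
[311.90182927 306.87804878] [ 279  294   67   26 1640]
```

View pics/c31.png

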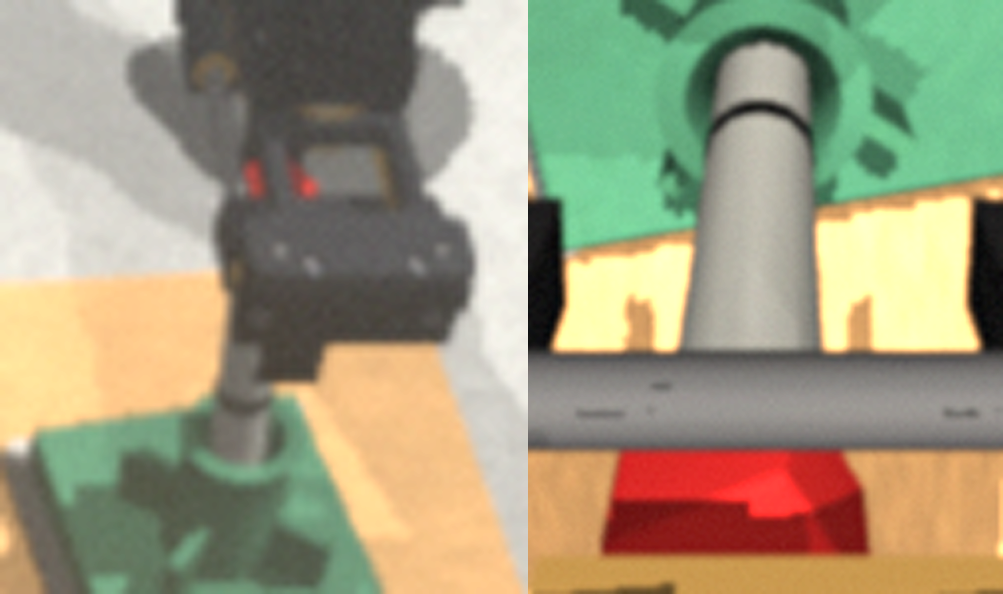

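```bash
python3 - <<'E'
from h import *
w=get_image("wrist")
T=w["camera_from_world"]
g=cv2.cvtColor(w["img"],cv2.COLOR_RGB2GRAY).astype(int)
hs=hsv(w)
for r in(225,235,245,255,262):
    row=hs[r,280:355]; m=row[:,1]<60; xs=np.nonzero(m)[0]+280
    L,Rr=xs.min(),xs.max()+1
    # ray dirs of the edges -> distance where 22mm cylinder seen
    o,a=ray(w,L,r+.5);_,b=ray(w,Rr,r+.5)
    ang=np.arccos(a@b);c=(a+b);c/=np.linalg.norm(c)
    # lateral plane distance (cylinder roughly vertical): horizontal comp
    ha=a/np.linalg.norm(a[:2]);hb=b/np.linalg.norm(b[:2])
    an=np.arccos((ha[:2]@hb[:2])); dh=.011/np.sin(an/2)
    hc=c/np.linalg.norm(c[:2]);p=o+hc*dh
    print(r,L,Rr,"axis pt",p.round(4))
print(hs[255,285:350:4,1])
E
```

```text
225 304 332 axis pt [0.5228 0.2317 0.1295]
235 303 332 axis pt [0.5221 0.2275 0.1389]
245 302 332 axis pt [0.5215 0.2236 0.1476]
255 301 333 axis pt [0.5216 0.223  0.1612]
262 300 333 axis pt [0.5212 0.2215 0.1678]
[134 131 124 125  22  23  20  22  23  22  19  19 106 125 128 134 124]
```

Bar leans ~3–4° toward −y, so the pads were off to its side. Shift −6 mm in tool z and re-grip.

>>> drive_tool(increments="-1 0 -3 0 60; 0 0 -4 0 60; 0 0 0 0 255; 0 0 0 0 255; 0 0 0 0 255; 0 0 0 0 255; 0 0 0 0 255; 0 0 0 0 255; 0 0 0 0 255; 0 0 0 0 255", squeeze=12)

```text
time: 32.78
position: [0.5233, 0.2296, 0.1696]
tool_rot: [-1.57, 0.065, -0.065]
ft_force: [-0.2, -0.0, 1.2]
grip_width: 0.344
```

>>> drive_tool(increments="0 0 0 0 255; 0 0 0 0 255; 0 0 0 0 255; 0 0 0 0 255")

```text
time: 33.28
position: [0.5233, 0.2296, 0.1696]
tool_rot: [-1.57, 0.065, -0.065]
ft_force: [-0.6, -0.4, -0.3]
grip_width: 0.345
```

```bash
python3 v.py c32
```

```text
33.275 [0.5233 0.2296 0.1696] [-0.6 -0.4 -0.3] [-0.073  0.239  0.04 ] 0.345 yawx -4.72
```

View pics/c32.png

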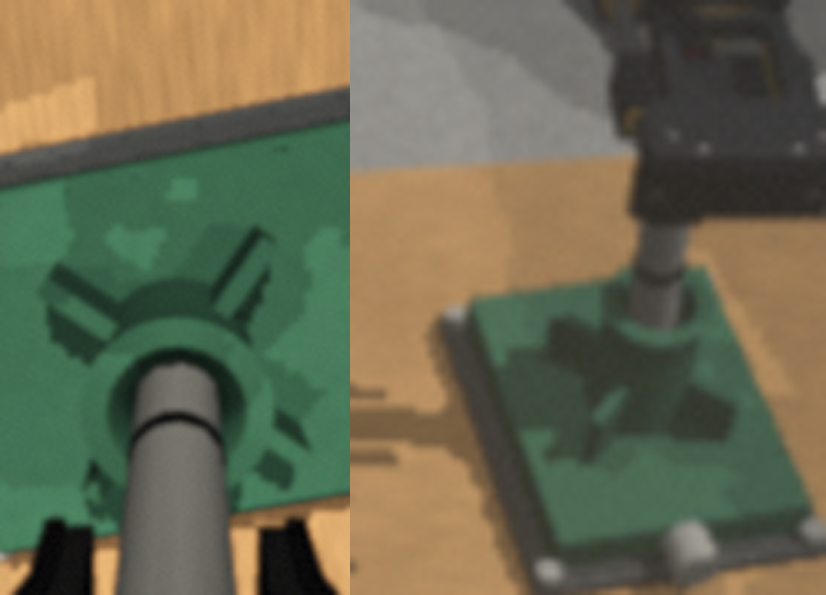

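Opening stops at 30 mm: the pads are catching the square head's corners, which means the head is ~17° off the jaws. Use that: rise to the head, align the jaws with its flats and grip it there for a positive hold.

>>> drive_tool(increments="0 0 0 0 80; 0 0 0 0 80; 0 0 0 0 80; 0 -16 0 -8 80; 0 -15 0 -9 80; 0 0 0 0 80; 0 0 0 0 80")

```text
time: 34.25
position: [0.5231, 0.2294, 0.2]
tool_rot: [-1.565, -0.166, 0.167]
ft_force: [-0.2, 0.0, 0.3]
grip_width: 0.685
```

```bash
python3 v.py c33; python3 - <<'E'
from h import *
w=get_image("wrist");a=cv2.resize(w["img"][180:340,240:400],None,fx=4,fy=4,interpolation=cv2.INTER_CUBIC);cv2.imwrite("pics/w33.png",cv2.convertScaleAbs(a[:,:,::-1],alpha=1.6))
E
```

```text
34.25 [0.5231 0.2294 0.2   ] [-0.2  0.   0.3] [-0.137  0.06   0.026] 0.685 yawx 12.13
```

View pics/c33.png

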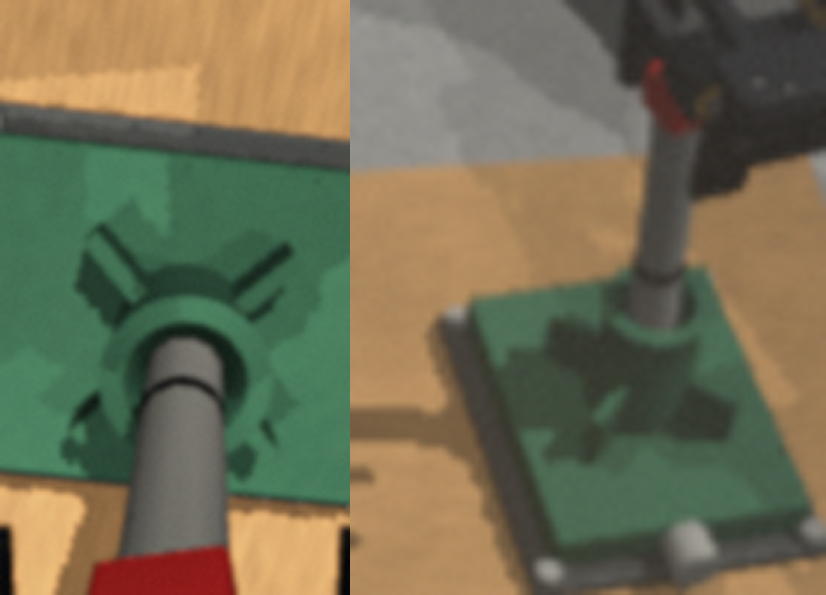

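View pics/w33.png

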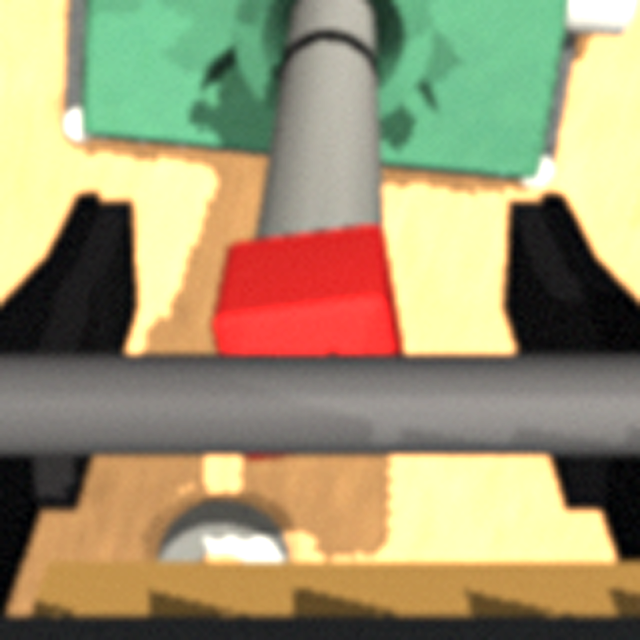

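```bash
python3 - <<'E'
from h import *
w=get_image("wrist")
P=lambda x,y,z:plane(w,240+x/4-.4,180+y/4-.4,z)
for zl,zr in((.231,.231),(.230,.233),(.229,.2295)):
    a=P(213,322,zl);b=P(388,292,zr);d=b-a;print(a,b,np.linalg.norm(d),np.degrees(np.arctan2(d[1],d[0])))
c=P(232,243,.210);d=P(380,226,.211);print(c,d,np.linalg.norm(d-c),np.degrees(np.arctan2(*(d-c)[1::-1])))
S=ctrl.get_state();print(S["position"])
E
```

```text
[0.50735267 0.23226466 0.231     ] [0.52918445 0.24158807 0.231     ] 0.023739262617405454 23.12525621218777
[0.50736785 0.23166815 0.23      ] [0.52882044 0.2426386  0.233     ] 0.024280945955620973 27.084354138936558
[0.50738304 0.23107164 0.229     ] [0.52945745 0.24080018 0.2295    ] 0.02412828327470606 23.783824658591996
[0.50801625 0.23364393 0.21      ] [0.52912252 0.24159557 0.211     ] 0.022576610890714596 20.64355108733903
[0.52297106 0.22941153 0.19992009]
```

Head edge measured 24 mm long (right) at yaw ≈22°, head centre ≈(0.523,0.226). Align the jaws: −10° and −3 mm, then grip the head.

>>> drive_tool(increments="-1 0 -3 -10 80; 0 0 0 0 80; 0 0 0 0 255; 0 0 0 0 255; 0 0 0 0 255; 0 0 0 0 255; 0 0 0 0 255; 0 0 0 0 255; 0 0 0 0 255; 0 0 0 0 255; 0 0 0 0 255", squeeze=12)

```text
time: 35.83
position: [0.523, 0.2264, 0.2006]
tool_rot: [-1.549, -0.305, 0.305]
ft_force: [0.7, 0.5, -1.5]
grip_width: 0.276
```

Opening = 24.0 mm: flat on the head. Now bring it upright and turn towards the slot, with a light push.

>>> drive_tool(increments="2 0 4 0 255; 1 0 4 0 255; 0 0 0 0 255; 0 1 0 0 255; 0 1 0 3 255; 0 0 0 3 255; 0 0 0 3 255; 0 0 0 3 255; 0 0 0 0 255", squeeze=10)

```text
time: 36.95
position: [0.5228, 0.2351, 0.1987]
tool_rot: [-1.566, -0.142, 0.141]
ft_force: [-0.1, 0.6, 2.1]
grip_width: 0.271
```

>>> drive_tool(increments="0 1 0 2 255; 0 0 0 2 255; 0 0 0 2 255; 0 0 0 2 255; 0 0 0 0 255")

```text
time: 37.58
position: [0.5223, 0.2348, 0.1969]
tool_rot: [-1.571, -0.03, 0.032]
ft_force: [1.8, 0.6, -5.4]
grip_width: 0.276
```

>>> drive_tool(increments="0 0 0 2 255; 0 0 0 2 255; 0 0 0 2 255; 0 0 0 2 255; 0 0 0 0 255")

```text
time: 38.2
position: [0.5225, 0.235, 0.1976]
tool_rot: [-1.569, 0.079, -0.078]
ft_force: [0.0, -0.7, -4.2]
grip_width: 0.275
```

```bash
python3 v.py c34
```

```text
38.2 [0.5225 0.235  0.1976] [ 0.  -0.7 -4.2] [-0.11   0.037  0.038] 0.275 yawx -5.74
```

View pics/c34.png

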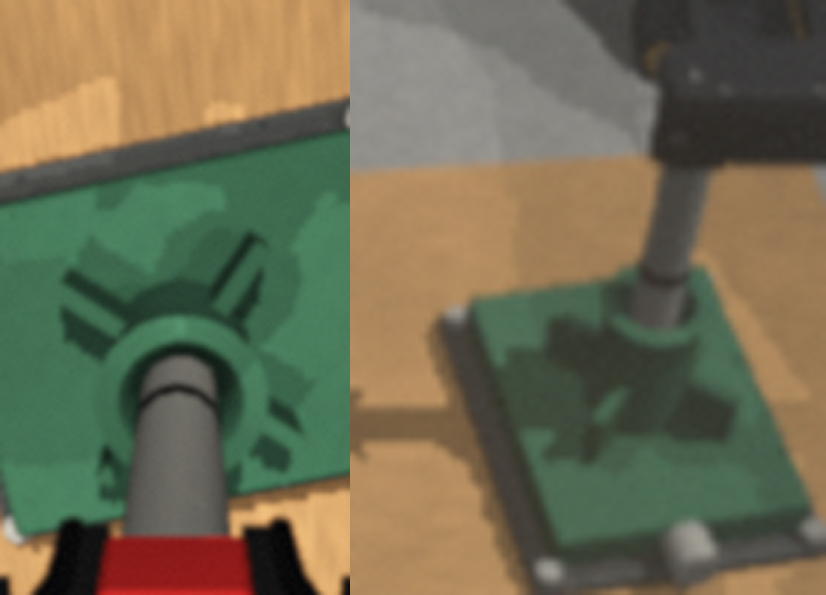

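Force went to −4 N (bar's own weight hanging): the support vanished, so the tang is over the slot. Lower.

>>> drive_tool(increments="0 2 0 0 255; 0 2 0 0 255; 0 2 0 0 255; 0 0 0 0 255; 0 0 0 0 255")

```text
time: 38.92
position: [0.5227, 0.2349, 0.1916]
tool_rot: [-1.569, 0.078, -0.078]
ft_force: [-0.8, 0.8, -4.2]
grip_width: 0.277
```

>>> drive_tool(increments="0 2 0 0 255; 0 2 0 0 255; 0 2 0 0 255; 0 1 0 0 255; 0 0 0 0 255; 0 0 0 0 255")

```text
time: 39.67
position: [0.5244, 0.2356, 0.1871]
tool_rot: [-1.566, 0.076, -0.081]
ft_force: [0.3, -0.1, 7.9]
grip_width: 0.278
```

```bash
python3 v.py c35
```

```text
39.675 [0.5244 0.2356 0.1871] [ 0.3 -0.1  7.9] [-0.197  0.287  0.003] 0.278 yawx -5.72
```

View pics/c35.png

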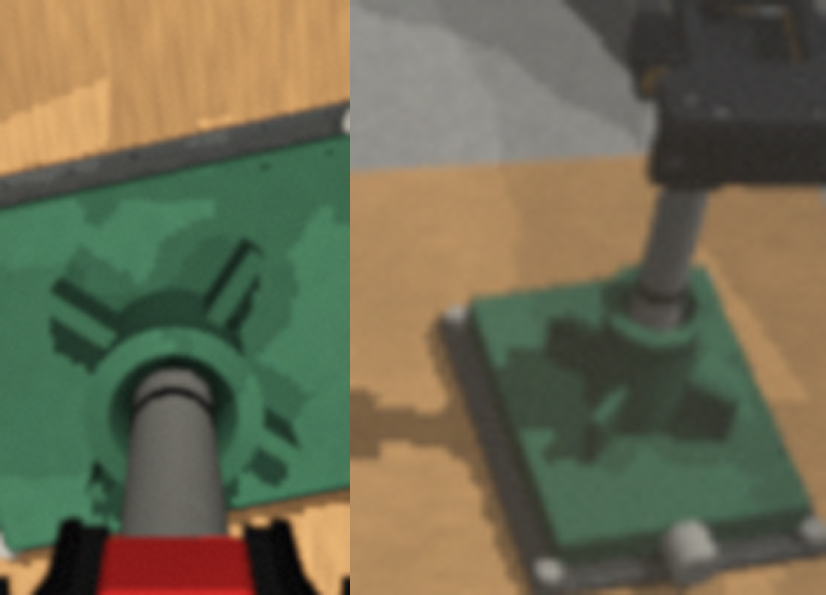

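Ring has dropped ~12 mm and the foot bottomed (8 N). Release.

>>> drive_tool(increments="0 0 0 2 255; 0 1 0 -2 255; 0 0 0 0 255; 0 -1 0 0 80; 0 0 0 0 80; 0 0 0 0 80; 0 0 0 0 80; 0 0 0 0 80")

```text
time: 40.78
position: [0.5226, 0.2349, 0.1844]
tool_rot: [-1.57, 0.079, -0.078]
ft_force: [0.0, -0.4, 1.0]
grip_width: 0.671
```

>>> drive_tool(increments="0 -10 0 0 80; 0 -25 0 0 80; 0 -30 0 0 80; 0 -30 0 0 80; 0 0 -40 0 80; 0 0 -40 0 80; 0 0 -40 0 80; 0 0 0 0 80; 0 0 0 0 80; 0 0 0 0 80")

```text
time: 42.02
position: [0.5107, 0.1171, 0.2797]
tool_rot: [-1.569, 0.077, -0.077]
ft_force: [1.0, 0.3, 0.3]
grip_width: 0.685
```

```bash
python3 - <<'E'
from h import *
s=get_image("scene");t=get_image("top");w=get_image("wrist");save(w,"w36")
print(ctrl.get_state()["time"],ctrl.get_state()["position"],ctrl.get_state()["ft_force"])
a,sa,_=blob(red(s),(395,140,440,200));print(a,sa)
try:
    b,sb,_=blob(red(t),(210,180,265,230));print(b,sb,"head",tri(s,a,t,b))
except Exception as e: print(e)
try:
    c,sc,_=blob(red(w),(150,0,500,280));print(c,sc,"head",tri(s,a,w,c))
except Exception as e: print(e)
x=cv2.resize(s["img"][140:240,360:440],None,fx=6,fy=6,interpolation=cv2.INTER_CUBIC);cv2.imwrite("pics/c36.png",x[:,:,::-1])
E
```

```text
42.175 [0.51066506 0.11649316 0.279405  ] [ 0.07582159  0.88465498 -0.24078891]
[419. 157.] [415 154   9   7  63]
[225.51020408 195.18367347] [223 190   7  10  49] head (array([0.52392366, 0.23850106, 0.21654633]), np.float64(0.0035906243600624856))
[323.67910448  54.06882255] [ 307   36   34   38 1206] head (array([0.52507217, 0.23680477, 0.21748434]), np.float64(0.001126142256379787))
```

View pics/c36.png

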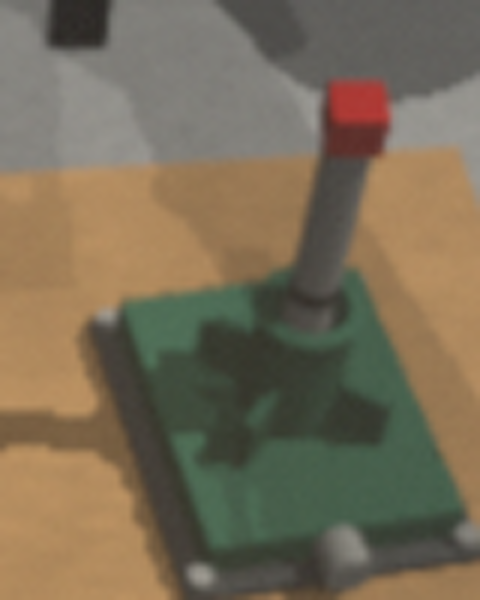

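View pics/w36.png

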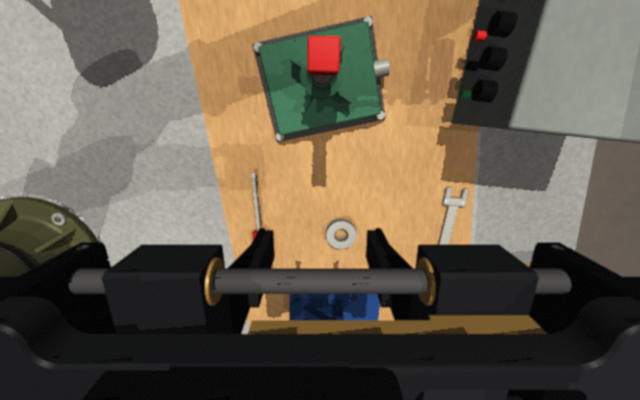

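The bar stands upright: head top triangulated at (0.525,0.237,0.217). Seated would be about 0.221, unmatched about 0.234. Nothing else moved and the gripper is clear, so I'm handing in.

```bash
python3 -c "
from bench import workorder
print(workorder.close_job())"
```

```text
the job is handed in; nothing more can be done
None
```

The drive bar is standing in the gearbox cup with its tang fully down in the slot. I let go, moved the gripper clear and handed the job in at about 42 s (limit 72 s).

**What went wrong on the way:**
- When I loosened the grip so the bar could swing upright, it slipped out. It fell onto the bench and came to rest against the yellow tray, so I picked it up again from there.
- I tipped it upright by pushing its foot against the cup wall. The first push rode out over the rim, so I repeated it deeper.
- While turning it by feel, the pads slid off the shaft. I let go, then re-gripped the square head on its flats (opening read 24 mm, as it should).
- With that grip, the bar lost its support as I turned it towards the slot. It then sank about 12 mm and bottomed.

**Last checks:**
- **Depth:** the head top measured 0.217 m high. Fully home should give about 0.221 m, and resting unmatched on the shaft end about 0.234 m. The arm's own travel while holding the head also agrees with fully home.
- **Position and tilt:** the head was within about 2 mm of the cup axis, so the bar leans less than about 1°.
- **Clearance:** the gripper was more than 100 mm away sideways, with no contact force.
- **Disagreement:** the height of the bar's black ring in the scene view put the foot at about 24 mm. That is lower than the 31 mm expected, but the view is coarse.
- **Bystanders:** those I could see in the last wrist view looked unmoved. I did not measure any of them.

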